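# Empty the plate magazine from the bottom and build a weighted pile

## Robot

A 7-joint arm with a two-finger parallel gripper is mounted at the origin on the work surface; the furniture and walls round the work are solid. World frame = base frame: x ahead of the robot, y to its left, z up, the work surface at z = 0. Lengths are in m, angles in rad, forces in N, time in s.
With the tool pointing down it reaches from about 0.425 to 0.925 m from the base axis. Payload 6.8 kg.
Tool frame: the origin (TCP) lies on the mounting face of the last link; the fingertips stand 173 mm ahead of it and the grasp point (between the pads) lies 155 mm ahead of it; y points along the fingers, z is the direction in which the jaws open and shut, and the axes are right-handed (so a half turn about y gives the same grasp; the last joint's range is limited). The gripper opens to 85 mm and grips with 20 to 120 N. Pads are 22 mm wide; open, the fingers measure 114 mm over their backs; the gripper's body (76 mm by 85 mm) begins 54 mm behind the grasp point. The pads swing forward as they close: fully open they stand 13 mm farther back than shut.
Start: joints at [-1.348, 0.477, 0.022, 1.555, -0.011, 1.109, -0.083], TCP at [0.219, 0.638, 0.405] pointing down, gripper open.
Joint ranges: [-2.96, 2.96], [-0.34, 2.1], [-1.41, 1.46], [0.24, 2.44], [-1.37, 4.51], [0.17, 1.92], [-2.96, 2.96]. Speed limits (rad/s): [2.39, 2.39, 3.14, 3.14, 3.14, 3.14, 3.14].

## Interface

Orientations are given as a unit quaternion [x, y, z, w].
In Python, from plant import status, read_camera, camera_model, env, spot_in, landmark_of gives the robot as it stands.
- The arm moves only by the tool apply_moves, never from a script. Its argument "targets" is a list of rows, each a list of 3 entries, a list of its own where there are three numbers: the shift along the world's x, y, z in m, then the turn about the world's z in degrees, then the closure, from 0 (fully open) to 1 (shut). A call has 1 to 5 rows; each row shifts and turns the commanded pose from where the row before left it; what a row does not reach is not made up. A row lasts 1/12 s, in which the tool goes at most 41.7 mm and 7.16 degrees, less where a joint would pass 70% of its speed; a pose out of reach is approached as far as the arm can. A call is refused whole if a number of a shift passes 0.0417 or a number of a turn 7.16, either way. A call with a gripper value outside its range is refused whole. The fingers move at their own pace and stop on an object; "grip_force" is the grip in N (left out, the last holds). Time passes only in rows, so rows that do not move let the fingers close. It gives the time, the measured TCP pose, the force and the opening at its end, in the units of the state.
- status.get_state(): the state, without advancing time (a new reading comes with each control period).
- read_camera(name): name is "side" or "top" or "wrist"; returns the picture (420x560x3 uint8, red, green, blue); there is no depth.
- camera_model(name): a dict with "fx", "fy", "cx", "cy" (pixels), "origin" and "rotation" of the camera in the world; the wrist camera has in their place "T_tool_cam" (4x4, takes a point from camera to tool coordinates, whose origin is the TCP and whose axes are the tool frame's). Camera axes: x right, y up, looking along -z (the intrinsics and any distortion apply to the point x, -y, -z); pixel columns grow to the right and rows downward; lengths in m; the calibration is good to about 2 mm. The wrist camera is an equidistant fisheye: a pixel r from the principal point sees the ray r / f radians off the axis. A picture is of the moment at which its call begins: read the wrist's pose just before it. camera_model takes no time and is no camera call.
- env.sign_off(): hands the job in, once; it reports no verdict.
Trained networks look in the newest picture that a camera, given by its name, has taken for a name from the list of things; names that differ only in an ending like _2 or _b are one class to them, and where a whole thing is asked for, a point or a joint stands for the part that bears it (a point fixed in the world has none). Each returns a list of dicts, best first, with "conf" (0 to 1); they miss things now and then, are a little off and sometimes report something else, mostly with a low value. They report only what shows in the picture. A call takes as long as a camera call. They do not tell look-alikes from the thing itself.
- spot_in(camera, name): "position" ([column, row] in pixels, amid what is visible of it).
- landmark_of(camera, name): "position" ([column, row] in pixels: a listed point, or the origin of a listed thing).
The state is a dict: "clock": time; "joint_positions": joint angles; "joint_vel": joint speeds; "joint_torque": joint torques, N m; "tcp_pos": TCP position; "tcp_rot": TCP orientation; "wrist_force": force on the tool from outside, world axes, zero at the start; "wrist_torque": the same for the moment, N m; "finger_gap": finger opening in m.
Only numpy, scipy, OpenCV 4.12 (cv2) and the standard library are available. Lean on these libraries where they do the work, as an engineer would, in place of code of your own. Each camera call takes 0.05 s, during which the arm holds its last target. There are 200 camera calls.

## Task

Empty the plate magazine from below: push its slide right in so that the lowest spacer plate comes out, draw that plate clear, pull the slide right back so that the rest drop, and repeat until no plate is left; do not lift plates out over the top. Stack all plates in one flush, square pile on the setting block (if one already lies there, straighten it). Then set the wooden block with the key-shaped slot on the middle of the finished pile as a weight, and leave the slide pulled fully back and the things standing by where they are.

Things in the scene. Friction and masses are not known exactly. Their poses are not given: they have to be found in the camera images.
- shaft (a point): the fixed bottom-feed magazine: this point lies under the middle of its shaft at bench level, x = the way plates come out, z up. Bed 36 mm above the bench, foot 8 mm thick and 76 mm wide from x = -155 to +98 mm. Shaft of four corner angles: clear inside 84 x 54 mm, outside 94 x 64 mm, top 89 mm above the bench. Its front and rear gates leave 19.5 mm free over the bed: one plate passes, not two
- gate (a point): bottom of the front gate's outer face, at bed height, 47 mm along the shaft's x. From here a delivery tongue 36 mm wide (the plates overhang it 7 mm on both sides) carries on at bed height for 48 mm along x
- out_point (a point): where the middle of a plate stands when the slide has pushed it out: 65 mm along the shaft's x, 44 mm above the bench. The plate then sticks out 58 mm past the gate; its last 22 mm are still inside, so it must be drawn at least 25 mm further along x before it is lifted
- slide (a joint): push slide behind the shaft, moving along the shaft's x: 0 m = pulled fully back, 0.071 m = pushed fully in. Its blade, 8 mm thick, 44 mm wide, goes in under the stack by the rear gate and pushes out only the lowest plate; the plates above come to rest on it and drop to the bed when it is pulled fully back (to under 4 mm). Friction about 1.5 N; it stays where it is left
- slide_handle (a point): middle of the top of the slide's upright black handle, 100 mm above the bench; the handle is a block 24 mm along the shaft's x, 30 mm across, 55 mm tall, free on all sides; it moves with the slide, from x = -140 mm (slide back) to x = -69 mm (slide in) in the shaft's frame
- plate_1: loose steel spacer plate, 80 x 50 x 16 mm (its own x, y, z), same both ways up; origin at its middle; about 0.2 kg. Starts flat in the magazine, number 1 from the bottom, long side along the shaft's x
- plate_2: loose steel spacer plate, 80 x 50 x 16 mm (its own x, y, z), same both ways up; origin at its middle; about 0.2 kg. Starts flat in the magazine, number 2 from the bottom, long side along the shaft's x
- plate_3: loose steel spacer plate, 80 x 50 x 16 mm (its own x, y, z), same both ways up; origin at its middle; about 0.2 kg. Starts flat in the magazine, number 3 from the bottom, long side along the shaft's x; it may be absent (reads None)
- plate_4: loose steel spacer plate, 80 x 50 x 16 mm (its own x, y, z), same both ways up; origin at its middle; about 0.2 kg. If present, it starts flat on the setting block, up to 15 mm off its middle and up to 0.3 rad askew; it may be absent (reads None)
- setting_block: fixed block for the pile: wooden pad 80 x 50 mm (x, y), same outline as a plate, its top 30 mm above the bench, on a steel foot 100 x 70 x 8 mm; origin under its middle at bench level
- weight: loose wooden block with a small key-shaped slot, 42 x 98 x 64 mm (its own x, y, z), 0.24 to 0.4 kg; origin at the middle of its underside. It may lie on any of its faces
- weight_mid (a point): middle of that block
- hub: loose turned steel disc, 86 mm across, 46 mm high, standing by; leave alone
- copper: loose upright dark brown slab with two small holes, 80 x 26 x 95 mm, standing by; leave alone
Not all that is in view belongs to the job. What is shaped like the plate_3 but red is not meant.

How it is judged:
On the way, in this order (a step that is already met when the one before it is completed fails the run):
1. every plate lies in the square pile on the setting block (horizontal distance between each of plate_1, plate_2, plate_3, plate_4 and setting_block below 0.007 m and angle between the x axis of each of plate_1, plate_2, plate_3, plate_4 and the x axis of setting_block, either way round below 0.1 rad and angle between the z axis of each of plate_1, plate_2, plate_3, plate_4 and the z axis of setting_block, either way round below 0.06 rad and z of plate_1 in the frame of setting_block between 0.034 and 0.092 m and z of plate_2 in the frame of setting_block between 0.034 and 0.092 m and z of plate_3 in the frame of setting_block between 0.034 and 0.092 m and z of plate_4 in the frame of setting_block between 0.034 and 0.092 m), for 0.3 s.
2. the weight stands on the pile (horizontal distance between weight_mid and setting_block below 0.015 m and linear speed of weight below 0.02 m/s and z of weight_mid in the frame of setting_block above 0.06 m and distance between weight_mid and plate_1 above 0.026 m and distance between weight_mid and plate_2 above 0.026 m and distance between weight_mid and plate_3 above 0.026 m and distance between weight_mid and plate_4 above 0.026 m and (contact force between weight and plate_1 above 1 N or contact force between weight and plate_2 above 1 N or contact force between weight and plate_3 above 1 N or contact force between weight and plate_4 above 1 N)), for 0.3 s.
At the end, for the whole second after the job is handed in: Every plate present lies flat in one pile on the setting block, its middle within 7 mm of the block's middle seen from above and turned less than 0.1 rad from it; the weight rests on the pile with its middle within 15 mm of the block's middle; the slide is back to within 6 mm; all is at rest (all of step 1 and all of step 2 and value of joint slide below 0.006 m); the robot touches nothing.
It fails at once if a plate is lifted up inside the magazine instead of leaving at the bottom ((z of plate_1 in the frame of shaft between 0.056 and 0.105 m and x of plate_1 in the frame of shaft between -0.03 and 0.03 m and y of plate_1 in the frame of shaft between -0.025 and 0.025 m) or (z of plate_2 in the frame of shaft between 0.072 and 0.105 m and x of plate_2 in the frame of shaft between -0.03 and 0.03 m and y of plate_2 in the frame of shaft between -0.025 and 0.025 m) or (z of plate_3 in the frame of shaft between 0.088 and 0.105 m and x of plate_3 in the frame of shaft between -0.03 and 0.03 m and y of plate_3 in the frame of shaft between -0.025 and 0.025 m)).
It fails at once if the hub standing by is pushed more than 3 cm (distance of hub from where it was at the start of the episode above 0.03 m).
It fails at once if the copper standing by is pushed more than 3 cm (distance of copper from where it was at the start of the episode above 0.03 m).
Of plate_3, plate_4 only 1 to 2 are there at a start; the rules pass over those that are not, and their reading is None.
At some moment in a run one of weight may be knocked a few centimetres aside while the robot is not near it.
Once in a run the grip may slacken for a moment while it holds something.
It also fails if it takes over 210 s, if anything falls off the work surface, if the arm or the gripper's body presses on something with over 40 N, if the wrist force passes 120 N, or if a joint passes its speed limit or range.

## Working session

There is one attempt and no reset: what is moved stays moved. The work goes in short steps, Python scripts to look and compute and a tool call to move; the robot and the scene stay as the last step left them, time stands still between calls to the robot, and variables do not carry over. Pictures are saved under pics/ and viewed, about 12 in all and at most 16, crops included, and the job is handed in when it is done.

Besides the shell and the picture viewer there is one more tool, called by a JSON object that holds its "op" and its "data", one argument or row to a line. apply_moves: Moves the arm, as the interface text tells. Its arguments: {"type":"object","properties":{"targets":{"type":"array","items":{"type":"array"}},"grip_force":{"type":"number"}},"required":["targets"]}

```bash
ls; mkdir -p pics; python3 - <<'E'
from plant import *
import cv2,json
print(status.get_state())
for n in ["side","top","wrist"]:
    im=read_camera(n); cv2.imwrite(f"pics/a_{n}.png",im[:,:,::-1]); m=camera_model(n); print(n,{k:(v.tolist() if hasattr(v,'tolist') else v) for k,v in m.items()})
    if n!="wrist":
        for t in ["shaft","gate","out_point","slide_handle","plate_1","plate_4","setting_block","weight","weight_mid","hub","copper"]:
            print(n,t,[( [round(x) for x in d["position"]],round(d["conf"],2)) for d in landmark_of(n,t)][:4])
E
```

```text
pics
{'clock': 0.0, 'joint_positions': array([-1.34810847,  0.47782733,  0.0223442 ,  1.55645817, -0.01151482,
        1.10929916, -0.08309604]), 'joint_vel': array([-0.00041173,  0.00068344, -0.00202806,  0.00135228,  0.00079236,
        0.00027934,  0.00053516]), 'joint_torque': array([-8.26632840e-04, -5.96467781e+01,  1.60731744e+00, -2.81208014e+01,
        1.23059523e-02,  9.28229594e-03,  2.78864547e-06]), 'tcp_pos': array([0.2191347 , 0.63814809, 0.40370441]), 'tcp_rot': array([ 0.69811379, -0.11647686,  0.11635003, -0.69680194]), 'wrist_force': array([-0.18693114,  0.10860399, -0.87116005]), 'wrist_torque': array([-0.00155005, -0.00396005, -0.01730865]), 'finger_gap': 0.08537658077788648}
side {'fx': 503.6946248789631, 'fy': 503.6946248789631, 'cx': 269.21315180009583, 'cy': 213.58584758233238, 'origin': [0.621554858234086, 1.2166781721410724, 0.9129206665384141], 'rotation': [0.0076978221307706296, 0.4610750775013363, 0.8865141023239798, 0.037990299054994923]}
side shaft [([306, 302], 0.81)]
side gate [([321, 282], 0.71), ([321, 225], 0.52), ([265, 301], 0.32), ([220, 246],
[... 905 characters left out ...]
), ([203, 226], 0.55), ([324, 221], 0.45)]
top plate_4 [([265, 259], 0.71), ([203, 226], 0.55), ([324, 221], 0.45)]
top setting_block [([390, 229], 0.84)]
top weight [([286, 159], 0.8)]
top weight_mid [([288, 152], 0.67), ([216, 238], 0.23)]
top hub [([246, 145], 0.85)]
top copper []
wrist {'fx': 325.19226210127806, 'fy': 325.19226210127806, 'cx': 275.2697981656201, 'cy': 207.9833682908065, 'T_tool_cam': [[0.0007260685849784975, -0.9462149974295454, -0.3235377125835784, -0.08316405752140496], [0.0006296513689069518, 0.32353816631054216, -0.946214911359763, 0.029770915490090755], [0.9999995381816745, 0.0004833009581553689, 0.0008306964670114916, -0.0003065811822443587], [0.0, 0.0, 0.0, 1.0]]}
```

View images.

```bash
python3 - <<'E'
import cv2
a=cv2.imread("pics/a_top.png"); 
cv2.imwrite("pics/top2.png",cv2.resize(a[60:340,80:480],None,fx=2,fy=2,interpolation=cv2.INTER_CUBIC)) 
b=cv2.imread("pics/a_side.png")
cv2.imwrite("pics/side2.png",cv2.resize(b[110:350,130:430],None,fx=2.5,fy=2.5,interpolation=cv2.INTER_CUBIC)) 
E
```

```text
(no output)
```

View pics/top2.png

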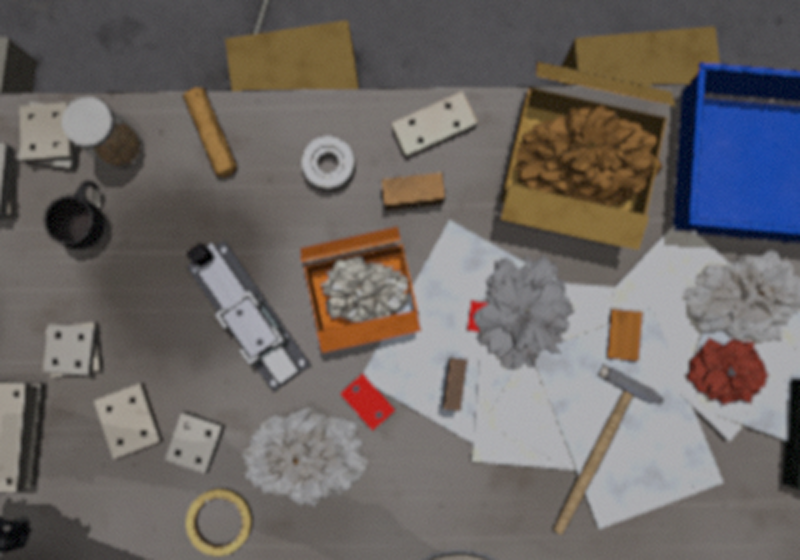

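View pics/side2.png

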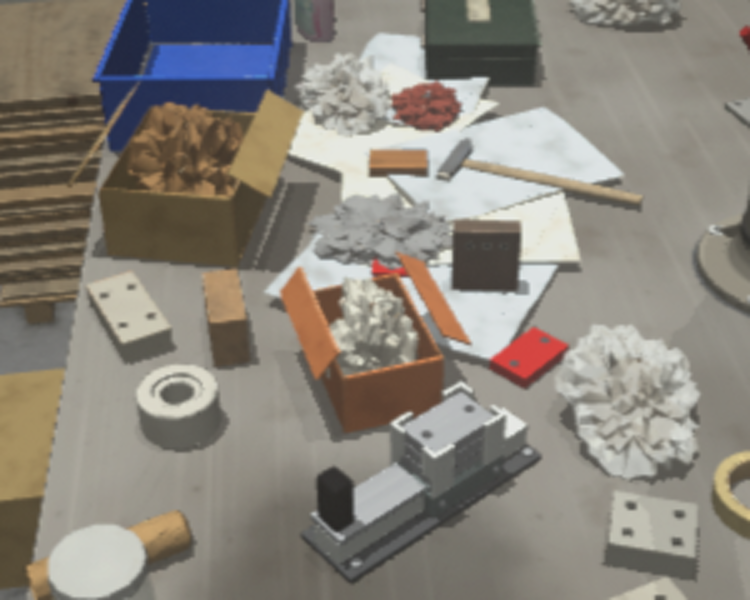

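```bash
cat > h.py <<'E'
from plant import *
import numpy as np, cv2
from scipy.spatial.transform import Rotation as R
from scipy.optimize import least_squares
def cam(n,st=None):
    m=camera_model(n)
    if n=="wrist":
        st=st or status.get_state(); T=np.array(m["T_tool_cam"]); Rt=R.from_quat(st["tcp_rot"]).as_matrix()
        return m,Rt@T[:3,:3],Rt@T[:3,3]+st["tcp_pos"]
    return m,R.from_quat(m["rotation"]).as_matrix(),np.array(m["origin"])
def ray(n,c,uv):
    m,Rc,o=c; x,y=(uv[0]-m["cx"])/m["fx"],(uv[1]-m["cy"])/m["fy"]
    if n=="wrist":
        r=np.hypot(x,y); s=np.sin(r)/max(r,1e-9); d=np.array([x*s,-y*s,-np.cos(r)])
    else: d=np.array([x,-y,-1.])
    return o,Rc@d
def at_z(n,c,uv,z):
    o,d=ray(n,c,uv); return o+d*(z-o[2])/d[2]
def proj(n,c,P):
    m,Rc,o=c; p=Rc.T@(np.asarray(P,float)-o); q=np.array([p[0],-p[1]])
    if n=="wrist":
        h=np.hypot(*q); q=q/max(h,1e-9)*np.arctan2(h,-p[2])
    else: q=q/-p[2]
    return np.array([m["fx"]*q[0]+m["cx"],m["fy"]*q[1]+m["cy"]])
def snap(n,name):
    st=status.get_state(); im=read_camera(n); cv2.imwrite(f"pics/{name}.png",im[:,:,::-1]); return im,cam(n,st)
def tool():
    st=status.get_state(); Rt=R.from_quat(st["tcp_rot"]).as_matrix()
    return st["tcp_pos"],st["tcp_pos"]+.155*Rt[:,1],np.degrees(np.arctan2(Rt[1,2],Rt[0,2])),Rt
E
python3 - <<'E'
from h import *
c=cam("top"); s=cam("side")
for n,uv,z in [("shaft",(208,224),0),("gate",(214,238),.036),("out",(220,241),.044),("handle",(179,187),.1),("block",(390,229),0),("blockpad",(392,227),.03),("weight",(286,159),0),("wmid",(288,152),.03),("hub",(246,145),0),("plate",(203,226),.08)]:
    print(n,at_z("top",c,uv,z).round(3))
for n,uv,z in [("shaft",(306,302),0),("gate",(321,282),.036),("out",(328,280),.044),("handle",(264,302),.1),("block",(288,176),0),("weight",(221,243),0),("wmid",(219,235),.03),("hub",(202,280),0),("copper",(324,224),0)]:
    print("side",n,at_z("side",s,uv,z).round(3))
print(tool())
E
```

```text
shaft [0.478 0.325 0.   ]
gate [0.431 0.299 0.036]
out [0.421 0.279 0.044]
handle [0.588 0.398 0.1  ]
block [ 0.456 -0.269  0.   ]
blockpad [ 0.461 -0.269  0.03 ]
weight [0.691 0.067 0.   ]
wmid [0.708 0.06  0.03 ]
hub [0.74 0.2  0.  ]
plate [0.468 0.327 0.08 ]
side shaft [0.481 0.315 0.   ]
side gate [0.439 0.284 0.036]
side out [0.422 0.287 0.044]
side handle [0.59  0.405 0.1  ]
side block [ 0.461 -0.304  0.   ]
side weight [0.696 0.053 0.   ]
side wmid [0.699 0.054 0.03 ]
side hub [0.746 0.207 0.   ]
side copper [ 0.382 -0.008  0.   ]
(array([0.21921698, 0.63843521, 0.40472165]), array([0.21921364, 0.6384396 , 0.24972165]), np.float64(71.0466320048997), array([[ 9.45783236e-01, -2.15410017e-05,  3.24798506e-01],
       [-3.24798505e-01,  2.83261286e-05,  9.45783236e-01],
       [-2.95734026e-05, -9.99999999e-01,  1.97938924e-05]]))
```

{"op": "apply_moves", "data": {
  "targets": [
    [[0.026,-0.031,0],5.4,0],
    [[0.026,-0.031,0],5.4,0],
    [[0.026,-0.031,0],5.4,0],
    [[0.026,-0.031,0],5.4,0],
    [[0.026,-0.031,0],5.4,0]
  ]
}}

```text
clock: 1.67
tcp_pos: [0.3502, 0.4818, 0.4049]
tcp_rot: [-0.705, -0.051, 0.051, 0.705]
wrist_force: [1.4, 0.9, -0.1]
finger_gap: 0.0854
```

{"op": "apply_moves", "data": {
  "targets": [
    [[0.026,-0.031,0],5.4,0],
    [[0.026,-0.031,0],5.4,0],
    [[0.026,-0.031,0],5.4,0],
    [[0.026,-0.031,0],5.4,0],
    [[0.026,-0.031,0],5.4,0]
  ]
}}

```text
clock: 2.08
tcp_pos: [0.4802, 0.3267, 0.405]
tcp_rot: [-0.674, -0.215, 0.214, 0.674]
wrist_force: [1.3, 0.8, -0.7]
finger_gap: 0.0856
```

{"op": "apply_moves", "data": {
  "targets": [
    [[0,0,0],0,0],
    [[0,0,0],0,0],
    [[0,0,0],0,0]
  ]
}}

```text
clock: 2.33
tcp_pos: [0.4791, 0.3286, 0.4048]
tcp_rot: [-0.674, -0.212, 0.212, 0.675]
wrist_force: [-1.2, 0.6, -0.1]
finger_gap: 0.0856
```

```bash
python3 - <<'E'
from h import *
im,c=snap("wrist","w1"); print(tool()[:3])
for t in ["shaft","gate","out_point","slide_handle","plate_1","hub"]:
    print(t,[( [round(x,1) for x in d["position"]],round(d["conf"],2)) for d in landmark_of("wrist",t)][:4])
E
```

```text
(array([0.47846685, 0.32949182, 0.4047353 ]), array([0.47839339, 0.32960165, 0.24973536]), np.float64(125.0950257610153))
shaft []
gate [([272.9, 126.1], 0.58)]
out_point [([275.4, 113.5], 0.68)]
slide_handle [([270.0, 319.2], 0.76)]
plate_1 [([34.8, 29.0], 0.92), ([270.6, 178.9], 0.69)]
hub [([103.9, 271.4], 0.64)]
```

View pics/w1.png

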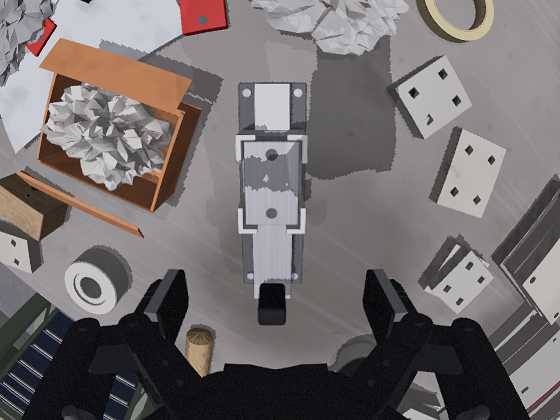

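```bash
python3 - <<'E'
from h import *
st=status.get_state(); c=cam("wrist",st)
obs=[((236,135),(.047,.032,.089)),((306,135),(.047,-.032,.089)),((238,232),(-.047,.032,.089)),((306,232),(-.047,-.032,.089)),((239,84),(.098,.038,.008)),((307,84),(.098,-.038,.008)),((255,85),(.095,.018,.036)),((289,85),(.095,-.018,.036))]
def w(p,q): a=p[2]; return np.array([p[0]+np.cos(a)*q[0]-np.sin(a)*q[1],p[1]+np.sin(a)*q[0]+np.cos(a)*q[1],q[2]])
# corner left/right: image-left = ?
for sg in (1,-1):
    f=lambda p: np.concatenate([proj("wrist",c,w(p,(q[0],sg*q[1],q[2])))-uv for uv,q in obs])
    r=least_squares(f,[.478,.322,np.radians(-145)],loss="soft_l1"); print(sg,r.x[:2].round(4),np.degrees(r.x[2]).round(2),r.cost); print(r.fun.reshape(-1,2).round(1).tolist()) if r.cost<500 else 0
    if r.cost<500:
        for n,q in dict(handle=(-.140,0,.1),out=(.065,0,.044)).items(): P=w(r.x,q); print(n,P.round(4),proj("wrist",c,P).round(1))
E
```

```text
1 [0.4755 0.3226] -145.01 7.195364172061922
[[-0.6, 0.4], [2.1, 0.4], [0.6, 2.0], [-0.8, 2.2], [-0.8, -1.0], [-0.1, -1.0], [-0.4, -1.0], [1.0, -1.0]]
handle [0.5902 0.4029 0.1   ] [272.  318.4]
out [0.4222 0.2853 0.044 ] [272.2 112.9]
-1 [0.4963 0.2925] -146.3 475.78429629614527
[[31.7, 0.7], [-109.7, 0.4], [28.0, 2.6], [-105.6, 0.7], [36.8, -0.9], [-99.1, -0.8], [1.2, -0.8], [-67.7, -0.7]]
handle [0.6127 0.3702 0.1   ] [234.6 317.6]
out [0.4422 0.2564 0.044 ] [237.4 113. ]
```

{"op": "apply_moves", "data": {
  "targets": [
    [[0.028,0.0184,0],0,0],
    [[0.028,0.0184,-0.01],0,0],
    [[0.028,0.0184,-0.02],0,0],
    [[0.0275,0.0183,-0.02],0,0],
    [[0,0,-0.03],0,0]
  ]
}}

```text
clock: 3.1
tcp_pos: [0.5946, 0.4054, 0.3255]
tcp_rot: [-0.673, -0.216, 0.21, 0.675]
wrist_force: [-0.4, 0.6, 1.1]
finger_gap: 0.0851
```

{"op": "apply_moves", "data": {
  "targets": [
    [[0,0,-0.035],0,0],
    [[0,0,-0.035],0,0],
    [[0,0,-0.025],0,0],
    [[0,0,0],0,0.2],
    [[0,0,0],0,0.4]
  ]
}}

```text
clock: 3.52
tcp_pos: [0.5901, 0.4021, 0.2285]
tcp_rot: [0.675, 0.212, -0.214, -0.674]
wrist_force: [0.3, 0.1, 0.9]
finger_gap: 0.0637
```

{"op": "apply_moves", "data": {
  "targets": [
    [[0,0,0],0,0.9],
    [[0,0,0],0,1],
    [[0,0,0],0,1],
    [[0,0,0],0,1],
    [[0,0,0],0,1]
  ],
  "grip_force": 25
}}

```text
clock: 3.93
tcp_pos: [0.5916, 0.4025, 0.2325]
tcp_rot: [-0.674, -0.214, 0.211, 0.675]
wrist_force: [-0.9, 0.1, 7.3]
finger_gap: 0.0295
```

{"op": "apply_moves", "data": {
  "targets": [
    [[-0.012,-0.0084,0],0,1],
    [[-0.012,-0.0084,0],0,1],
    [[-0.012,-0.0084,0],0,1],
    [[-0.012,-0.0084,0],0,1],
    [[-0.012,-0.0084,0],0,1]
  ]
}}

```text
clock: 4.35
tcp_pos: [0.5327, 0.3614, 0.2325]
tcp_rot: [-0.673, -0.216, 0.209, 0.676]
wrist_force: [5.9, 5.1, 0.6]
finger_gap: 0.03
```

{"op": "apply_moves", "data": {
  "targets": [
    [[0,0,0],0,1],
    [[0,0,0],0,1],
    [[0,0,0],0,1],
    [[0,0,0],0,1]
  ]
}}

```text
clock: 4.68
tcp_pos: [0.5321, 0.361, 0.2325]
tcp_rot: [-0.673, -0.215, 0.211, 0.675]
wrist_force: [1.3, 1.2, 9.1]
finger_gap: 0.0295
```

```bash
python3 - <<'E'
from h import *
im,c=snap("wrist","w2"); print(tool()[:3],status.get_state()["wrist_force"])
E
```

```text
(array([0.5321177 , 0.36106553, 0.23250122]), array([0.53285378, 0.36168534, 0.07750421]), np.float64(125.02974255083528)) [-0.67007034  0.58403953  8.32903109]
```

View pics/w2.png

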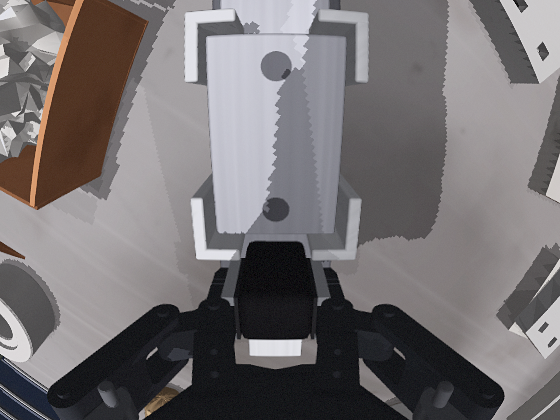

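{"op": "apply_moves", "data": {
  "targets": [
    [[0,0,0],0,0.3],
    [[0,0,0],0,0.25],
    [[0,0,0.02],0,0.25],
    [[0,0,0.035],0,0.25],
    [[-0.005,-0.003,0.02],0,0.25]
  ]
}}

```text
clock: 5.15
tcp_pos: [0.5264, 0.3572, 0.3068]
tcp_rot: [-0.674, -0.213, 0.212, 0.674]
wrist_force: [0.8, 1.2, 0.9]
finger_gap: 0.0639
```

{"op": "apply_moves", "data": {
  "targets": [
    [[-0.0301,-0.0208,0],0,0.25],
    [[-0.0301,-0.0208,0],0,0.25],
    [[-0.0301,-0.0208,0],0,0.25],
    [[-0.0301,-0.0208,0],0,0.25],
    [[0,0,0],0,0.25]
  ]
}}

```text
clock: 5.57
tcp_pos: [0.3994, 0.2687, 0.3029]
tcp_rot: [0.676, 0.209, -0.216, -0.673]
wrist_force: [-0.2, -0.9, -0.1]
finger_gap: 0.0639
```

{"op": "apply_moves", "data": {
  "targets": [
    [[0,0,0],0,0.25],
    [[0,0,0],0,0.25]
  ]
}}

```text
clock: 5.73
tcp_pos: [0.4056, 0.2739, 0.3051]
tcp_rot: [-0.674, -0.213, 0.213, 0.674]
wrist_force: [-0.5, 0.2, 0.1]
finger_gap: 0.0644
```

```bash
python3 - <<'E'
from h import *
im,c=snap("wrist","w3"); print(tool()[:3],status.get_state()["finger_gap"])
w=lambda x,y,z:np.array([.4755-.8192*x+.5736*y,.3226-.5736*x-.8192*y,z])
for q in [(.105,.025,.052),(.105,-.025,.052),(.047,.032,.089),(.047,-.032,.089)]:
    cv2.circle(im,tuple(int(v) for v in proj("wrist",c,w(*q))),3,(255,0,0),1)
cv2.imwrite("pics/w3.png",im[:,:,::-1])
E
```

```text
(array([0.40609897, 0.27435063, 0.30506753]), array([0.40625066, 0.27448846, 0.15006767]), np.float64(125.04775935103864)) 0.06417943666967843
```

View pics/w3.png

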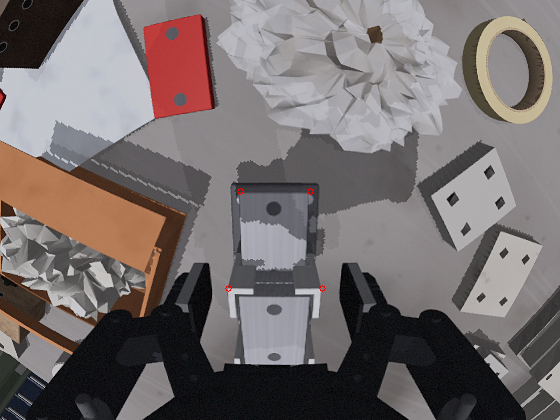

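{"op": "apply_moves", "data": {
  "targets": [
    [[-0.001,-0.001,-0.03],0,0.25],
    [[0,0,-0.03],0,0.25],
    [[0,0,-0.025],0,0.25],
    [[0,0,-0.015],0,0.25],
    [[0,0,-0.007],0,0.25]
  ]
}}

```text
clock: 6.2
tcp_pos: [0.4046, 0.273, 0.1953]
tcp_rot: [0.675, 0.212, -0.214, -0.674]
wrist_force: [1.0, 0.0, 0.3]
finger_gap: 0.0641
```

{"op": "apply_moves", "data": {
  "targets": [
    [[0,0,0],0,0.25],
    [[0,0,0],0,0.4],
    [[0,0,0],0,0.7],
    [[0,0,0],0,1],
    [[0,0,0],0,1]
  ],
  "grip_force": 60
}}

```text
clock: 6.62
tcp_pos: [0.4049, 0.273, 0.1985]
tcp_rot: [-0.674, -0.214, 0.212, 0.675]
wrist_force: [1.8, 0.1, -2.4]
finger_gap: 0.049
```

{"op": "apply_moves", "data": {
  "targets": [
    [[0,0,0],0,1],
    [[0,0,0],0,1]
  ]
}}

```text
clock: 6.78
tcp_pos: [0.4049, 0.273, 0.1985]
tcp_rot: [-0.674, -0.214, 0.212, 0.675]
wrist_force: [1.3, -0.4, 2.8]
finger_gap: 0.0489
```

{"op": "apply_moves", "data": {
  "targets": [
    [[-0.0101,-0.0071,0],0,1],
    [[-0.0101,-0.0071,0],0,1],
    [[-0.0101,-0.0071,0],0,1],
    [[0,0,0.01],0,1],
    [[0,0,0.03],0,1]
  ]
}}

```text
clock: 7.2
tcp_pos: [0.3723, 0.2503, 0.2359]
tcp_rot: [0.675, 0.21, -0.216, -0.673]
wrist_force: [0.7, 0.3, -2.8]
finger_gap: 0.0489
```

{"op": "apply_moves", "data": {
  "targets": [
    [[0,0,0.035],0,1],
    [[0,0,0.035],0,1],
    [[0,0,0.035],0,1],
    [[0.01,-0.02,0.02],0,1],
    [[0.0146,-0.0352,0.01],-2.9,1]
  ]
}}

```text
clock: 7.62
tcp_pos: [0.3986, 0.1996, 0.3772]
tcp_rot: [-0.677, -0.201, 0.196, 0.68]
wrist_force: [1.5, -0.6, -2.4]
finger_gap: 0.0491
```

{"op": "apply_moves", "data": {
  "targets": [
    [[0.0146,-0.0352,0.01],-2.9,1],
    [[0.0146,-0.0352,0.01],-2.9,1],
    [[0.0146,-0.0352,0],-2.9,1],
    [[0.0146,-0.0352,0],-2.9,1],
    [[0.0146,-0.0352,0],-2.9,1]
  ]
}}

```text
clock: 8.03
tcp_pos: [0.4718, 0.0185, 0.3939]
tcp_rot: [-0.699, -0.108, 0.108, 0.699]
wrist_force: [-0.1, -0.1, -2.9]
finger_gap: 0.0489
```

{"op": "apply_moves", "data": {
  "targets": [
    [[0.0146,-0.0352,0],-3.5,1],
    [[0.0146,-0.0352,0],-3.5,1],
    [[0.0146,-0.0352,0],-3.5,1],
    [[0.0146,-0.0352,0],-3.5,1],
    [[0.0146,-0.0352,0],-3.5,1]
  ]
}}

```text
clock: 8.45
tcp_pos: [0.5449, -0.1574, 0.3935]
tcp_rot: [-0.707, -0.0, 0.0, 0.707]
wrist_force: [0.2, 0.7, -2.3]
finger_gap: 0.0486
```

{"op": "apply_moves", "data": {
  "targets": [
    [[0,-0.013,0],0,1],
    [[0,0,0],0,1],
    [[0,0,0],0,1],
    [[0,0,0],0,1],
    [[0,0,0],0,1]
  ]
}}

```text
clock: 8.87
tcp_pos: [0.5446, -0.1671, 0.3928]
tcp_rot: [-0.707, -0.002, 0.002, 0.708]
wrist_force: [-0.2, 0.9, -2.6]
finger_gap: 0.0491
```

```bash
python3 - <<'E'
from h import *
im,c=snap("wrist","w4"); print(tool()[:3],status.get_state()["finger_gap"])
print(landmark_of("wrist","setting_block"))
P=[.46,-.27,.03]; print(proj("wrist",c,P))
E
```

```text
(array([ 0.54465854, -0.16712967,  0.39285165]), array([ 0.54463784, -0.16696466,  0.23785174]), np.float64(90.29838594750534)) 0.04904049145601373
[{'position': [182.8, 103.2], 'conf': 0.76}]
[176.48022633 102.5408131 ]
```

View pics/w4.png

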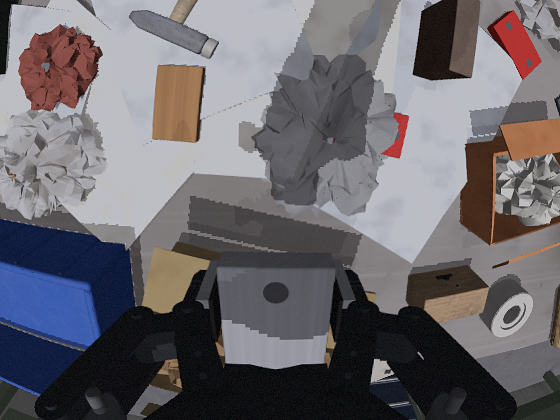

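```bash
python3 - <<'E'
from h import *
im=cv2.imread("pics/w4.png"); cv2.imwrite("pics/w4c.png",cv2.resize(im[40:170,110:260],None,fx=4,fy=4,interpolation=cv2.INTER_CUBIC))
E
```

```text
(no output)
```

View pics/w4c.png

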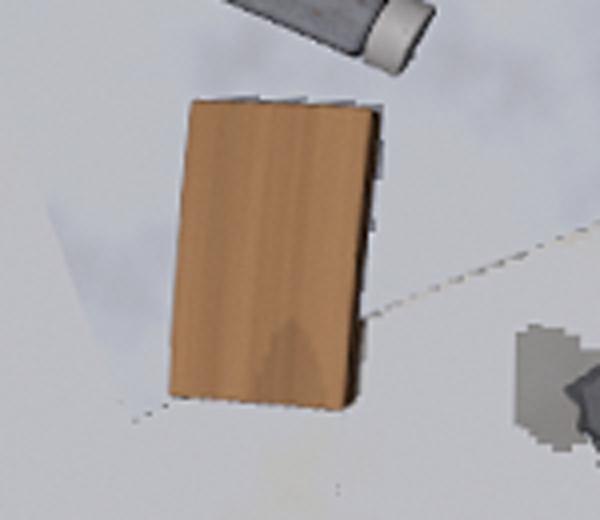

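```bash
python3 - <<'E'
from h import *
c=cam("wrist"); P=[at_z("wrist",c,uv,.03)[:2] for uv in [(158.2,65),(203.2,67),(196.3,141.3),(152.5,138.9)]]
P=np.array(P); print(P.round(4),P.mean(0)); 
for a,b in [(0,1),(3,2),(0,3),(1,2)]: d=P[b]-P[a]; print(np.hypot(*d).round(4),np.degrees(np.arctan2(d[1],d[0])).round(1))
# plate in hand: edges
for uv in [(218,268),(334,268),(225,364),(328,367),(276,292)]: print(at_z("wrist",c,uv,.392-.155+.008+.002))
E
```

```text
[[ 0.4185 -0.29  ]
 [ 0.4245 -0.2412]
 [ 0.5019 -0.2503]
 [ 0.4974 -0.2995]] [ 0.46055645 -0.27025021]
0.0492 83.0
0.0494 84.8
0.0795 -6.9
0.078 -6.7
[ 0.52727275 -0.19139307  0.247     ]
[ 0.52709677 -0.1435622   0.247     ]
[ 0.58406702 -0.19283572  0.247     ]
[ 0.58626543 -0.14076097  0.247     ]
[ 0.53869229 -0.1674295   0.247     ]
```

{"op": "apply_moves", "data": {
  "targets": [
    [[-0.0263,-0.0252,0],-1.7,1],
    [[-0.0263,-0.0252,0],-1.7,1],
    [[-0.0263,-0.0252,0],-1.7,1],
    [[-0.0264,-0.0252,0],-1.7,1],
    [[0,0,-0.02],0,1]
  ]
}}

```text
clock: 9.38
tcp_pos: [0.4347, -0.2754, 0.376]
tcp_rot: [0.707, -0.043, 0.046, -0.704]
wrist_force: [0.6, -0.6, -2.0]
finger_gap: 0.0492
```

{"op": "apply_moves", "data": {
  "targets": [
    [[0,0,-0.035],0,1],
    [[0,0,-0.035],0,1],
    [[0,0,-0.035],0,1],
    [[0,0,-0.025],0,1],
    [[0,0,-0.015],0,1]
  ]
}}

```text
clock: 9.8
tcp_pos: [0.4388, -0.2681, 0.2251]
tcp_rot: [-0.705, 0.042, -0.039, 0.707]
wrist_force: [-1.0, 0.2, -1.7]
finger_gap: 0.0489
```

{"op": "apply_moves", "data": {
  "targets": [
    [[0,0,0],0,1],
    [[0,0,0],0,1],
    [[0,0,0],0,1],
    [[0,0,0],0,1]
  ]
}}

```text
clock: 10.13
tcp_pos: [0.4401, -0.2698, 0.2292]
tcp_rot: [0.706, -0.04, 0.042, -0.706]
wrist_force: [0.1, 0.5, -2.1]
finger_gap: 0.0492
```

```bash
python3 - <<'E'
from h import *
print(tool()[:3],status.get_state()["finger_gap"])
E
```

```text
(array([ 0.44011362, -0.26976598,  0.2292389 ]), array([ 0.44054072, -0.26990732,  0.07423955]), np.float64(83.36704616279755)) 0.04918562759428721
```

{"op": "apply_moves", "data": {
  "targets": [
    [[-0.001,0.002,-0.015],0,1],
    [[0,0,-0.012],0,1],
    [[0,0,-0.008],0,1],
    [[0,0,-0.0015],0,1],
    [[0,0,0],0,1]
  ]
}}

```text
clock: 10.55
tcp_pos: [0.4388, -0.2678, 0.1921]
tcp_rot: [-0.706, 0.041, -0.042, 0.706]
wrist_force: [-1.3, 1.9, 8.9]
finger_gap: 0.0492
```

{"op": "apply_moves", "data": {
  "targets": [
    [[0,0,0],0,1],
    [[0,0,0],0,0.35],
    [[0,0,0],0,0.3],
    [[0,0,0],0,0.25],
    [[0,0,0],0,0.25]
  ]
}}

```text
clock: 10.97
tcp_pos: [0.4384, -0.2677, 0.1912]
tcp_rot: [0.706, -0.041, 0.041, -0.706]
wrist_force: [-0.2, 0.5, -0.0]
finger_gap: 0.0643
```

{"op": "apply_moves", "data": {
  "targets": [
    [[0,0,0.02],0,0.25],
    [[0,0,0.035],0,0.25],
    [[0,0,0.035],0,0.25],
    [[0.025,0.015,0.02],0,0.25],
    [[0.03,0.02,0.02],0,0.25]
  ]
}}

```text
clock: 11.38
tcp_pos: [0.4919, -0.2347, 0.3233]
tcp_rot: [0.706, -0.043, 0.044, -0.705]
wrist_force: [1.4, -0.6, -1.2]
finger_gap: 0.064
```

{"op": "apply_moves", "data": {
  "targets": [
    [[0,0,0.03],0,0.25],
    [[0,0,0],0,0.25],
    [[0,0,0],0,0.25]
  ]
}}

```text
clock: 11.63
tcp_pos: [0.4941, -0.2325, 0.3526]
tcp_rot: [0.706, -0.039, 0.042, -0.706]
wrist_force: [-0.2, 0.3, -1.1]
finger_gap: 0.0643
```

```bash
cat > chk.py <<'E'
from h import *
import sys
name,z=sys.argv[1],float(sys.argv[2])
im,c=snap("wrist",name); print(tool()[:3])
b=np.array([.4606,-.2703]); a=np.radians(-6.5)
uv0=proj("wrist",c,[*b,z])
for i,(x,y) in enumerate([(.04,.025),(.04,-.025),(-.04,-.025),(-.04,.025)]):
    p=b+[np.cos(a)*x-np.sin(a)*y,np.sin(a)*x+np.cos(a)*y]
    cv2.circle(im,tuple(int(round(v)) for v in proj("wrist",c,[*p,z])),2,(0,255,0),-1)
u,v=[int(q) for q in uv0]; r=75; u0,v0=max(u-r,0),max(v-r,0); print("crop",u0,v0)
cv2.imwrite(f"pics/{name}c.png",cv2.resize(im[v0:v+r,u0:u+r,::-1],None,fx=4,fy=4,interpolation=cv2.INTER_CUBIC))
E
python3 chk.py w5 .046
```

```text
(array([ 0.49316028, -0.23256775,  0.35127403]), array([ 0.49323468, -0.23257405,  0.19627404]), np.float64(83.3518119123686))
crop 153 88
```

View pics/w5c.png

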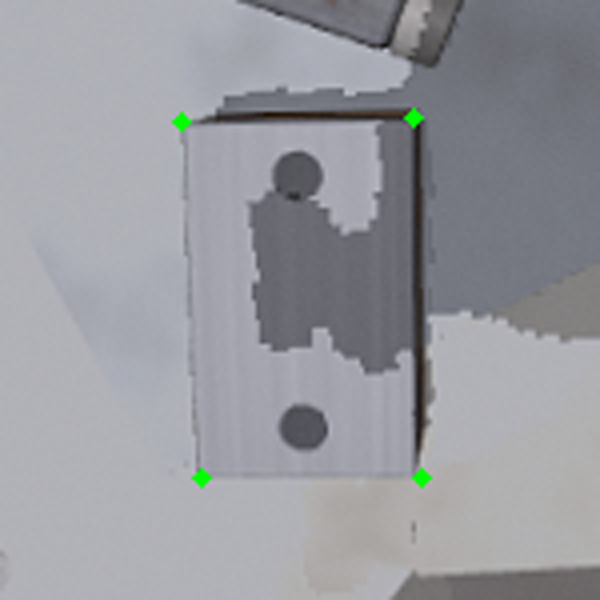

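{"op": "apply_moves", "data": {
  "targets": [
    [[0.0026,0.0397,0],2.78,0.25],
    [[0.0026,0.0397,0],2.78,0.25],
    [[0.0026,0.0397,0],2.78,0.25],
    [[0.0026,0.0397,0],2.78,0.25],
    [[0.0026,0.0397,0],2.78,0.25]
  ]
}}

```text
clock: 12.1
tcp_pos: [0.5052, -0.033, 0.3498]
tcp_rot: [0.706, 0.044, -0.046, -0.706]
wrist_force: [1.4, 0.2, 0.8]
finger_gap: 0.064
```

{"op": "apply_moves", "data": {
  "targets": [
    [[0.0026,0.0397,0],2.78,0.25],
    [[0.0026,0.0397,0],2.78,0.25],
    [[0.0026,0.0397,0],2.78,0.25],
    [[0.0026,0.0397,0],2.78,0.25],
    [[0.0026,0.0397,0],2.78,0.25]
  ]
}}

```text
clock: 12.52
tcp_pos: [0.5185, 0.1654, 0.3497]
tcp_rot: [0.695, 0.129, -0.131, -0.695]
wrist_force: [0.9, -0.9, 0.8]
finger_gap: 0.064
```

{"op": "apply_moves", "data": {
  "targets": [
    [[0.0026,0.0397,0],2.78,0.25],
    [[0.0026,0.0397,0],2.78,0.25],
    [[0.0026,0.0397,0],2.78,0.25],
    [[0.0026,0.0397,0],2.78,0.25],
    [[0.0024,0.039,0],2.73,0.25]
  ]
}}

```text
clock: 12.93
tcp_pos: [0.5317, 0.3632, 0.3492]
tcp_rot: [0.675, 0.212, -0.214, -0.674]
wrist_force: [-0.6, 0.7, 0.4]
finger_gap: 0.0642
```

{"op": "apply_moves", "data": {
  "targets": [
    [[0,0,0],0,0.25],
    [[0,0,0],0,0.25],
    [[0,0,0],0,0.25]
  ]
}}

```text
clock: 13.18
tcp_pos: [0.5321, 0.3608, 0.3494]
tcp_rot: [0.675, 0.211, -0.213, -0.674]
wrist_force: [0.8, -0.6, -0.5]
finger_gap: 0.0639
```

```bash
python3 - <<'E'
from h import *
print(tool()[:3],status.get_state()["finger_gap"]); snap("wrist","w6")
E
```

```text
(array([0.53211355, 0.36080396, 0.34941193]), array([0.53176106, 0.36037976, 0.19441291]), np.float64(124.91563368049178)) 0.0639182581834056
```

View pics/w6.png

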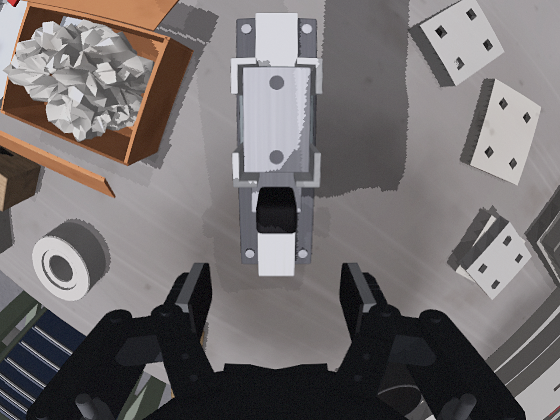

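{"op": "apply_moves", "data": {
  "targets": [
    [[0,0.001,-0.03],0,0.25],
    [[0,0,-0.03],0,0.25],
    [[0,0,-0.03],0,0.25],
    [[0,0,-0.023],0,0.25],
    [[0,0,0],0,0.6]
  ]
}}

```text
clock: 13.65
tcp_pos: [0.5308, 0.3596, 0.2331]
tcp_rot: [0.676, 0.208, -0.215, -0.673]
wrist_force: [0.7, 0.2, -0.9]
finger_gap: 0.0532
```

{"op": "apply_moves", "data": {
  "targets": [
    [[0,0,0],0,1],
    [[0,0,0],0,1],
    [[0,0,0],0,1],
    [[0,0,0],0,1],
    [[0,0,0],0,1]
  ],
  "grip_force": 25
}}

```text
clock: 14.07
tcp_pos: [0.5331, 0.3622, 0.2396]
tcp_rot: [0.675, 0.213, -0.211, -0.674]
wrist_force: [2.8, -5.5, 1.4]
finger_gap: 0.0296
```

{"op": "apply_moves", "data": {
  "targets": [
    [[0.012,0.0084,0],0,1],
    [[0.012,0.0084,0],0,1],
    [[0.012,0.0084,0],0,1],
    [[0.012,0.0084,0],0,1],
    [[0.012,0.0084,0],0,1]
  ]
}}

```text
clock: 14.48
tcp_pos: [0.5929, 0.4038, 0.2394]
tcp_rot: [0.675, 0.211, -0.213, -0.674]
wrist_force: [-25.1, -22.6, 16.4]
finger_gap: 0.0294
```

{"op": "apply_moves", "data": {
  "targets": [
    [[0.002,0.0014,0],0,1],
    [[0,0,0],0,1],
    [[0,0,0],0,1],
    [[0,0,0],0,1]
  ]
}}

```text
clock: 14.82
tcp_pos: [0.5937, 0.4045, 0.2392]
tcp_rot: [0.676, 0.211, -0.214, -0.673]
wrist_force: [-6.0, -9.6, 7.2]
finger_gap: 0.0301
```

```bash
python3 - <<'E'
from h import *
print(tool()[:3],status.get_state()["finger_gap"],status.get_state()["wrist_force"]); snap("wrist","w7"); snap("side","s7"); print(landmark_of("side","slide_handle"),proj("side",cam("side"),[.5902,.4029,.1]))
E
```

```text
(array([0.59369641, 0.40445487, 0.23918715]), array([0.59321567, 0.40378879, 0.08418932]), np.float64(124.91930725448971)) 0.030085292199031482 [-6.00041077 -9.56007094  7.18494399]
[{'position': [263.8, 303.5], 'conf': 0.96}] [263.90441334 301.44752621]
```

{"op": "apply_moves", "data": {
  "targets": [
    [[-0.0115,-0.0082,0],0,1],
    [[-0.0115,-0.0082,0],0,1],
    [[-0.0115,-0.0082,0],0,1],
    [[-0.0115,-0.0082,0],0,1],
    [[-0.0115,-0.0082,0],0,1]
  ]
}}

```text
clock: 15.38
tcp_pos: [0.5378, 0.3654, 0.2393]
tcp_rot: [-0.674, -0.214, 0.21, 0.675]
wrist_force: [7.5, 0.6, -5.2]
finger_gap: 0.0299
```

{"op": "apply_moves", "data": {
  "targets": [
    [[-0.0055,-0.0038,0],0,1],
    [[0,0,0],0,1],
    [[0,0,0],0,1],
    [[0,0,0],0,1]
  ]
}}

```text
clock: 15.72
tcp_pos: [0.5335, 0.3624, 0.2395]
tcp_rot: [-0.674, -0.215, 0.21, 0.675]
wrist_force: [9.3, 0.9, -8.5]
finger_gap: 0.0296
```

{"op": "apply_moves", "data": {
  "targets": [
    [[0,0,0],0,0.3],
    [[0,0,0],0,0.25],
    [[0,0,0.02],0,0.25],
    [[0,0,0.03],0,0.25],
    [[0,0,0.02],0,0.25]
  ]
}}

```text
clock: 16.13
tcp_pos: [0.5308, 0.3627, 0.3106]
tcp_rot: [-0.674, -0.213, 0.213, 0.675]
wrist_force: [1.1, -0.4, 0.8]
finger_gap: 0.0639
```

{"op": "apply_moves", "data": {
  "targets": [
    [[-0.0318,-0.0219,0],0,0.25],
    [[-0.0318,-0.0219,0],0,0.25],
    [[-0.0318,-0.0219,0],0,0.25],
    [[-0.0318,-0.0219,0],0,0.25],
    [[0,0,0],0,0.25]
  ]
}}

```text
clock: 16.55
tcp_pos: [0.3974, 0.2696, 0.3069]
tcp_rot: [0.675, 0.21, -0.216, -0.673]
wrist_force: [-0.3, -1.1, -0.3]
finger_gap: 0.0639
```

{"op": "apply_moves", "data": {
  "targets": [
    [[0,0,0],0,0.25],
    [[0,0,0],0,0.25]
  ]
}}

```text
clock: 16.72
tcp_pos: [0.4042, 0.2751, 0.3092]
tcp_rot: [-0.674, -0.214, 0.212, 0.675]
wrist_force: [0.7, 0.8, 1.9]
finger_gap: 0.0638
```

```bash
python3 - <<'E'
from h import *
im,c=snap("wrist","w8"); print(tool()[:3],status.get_state()["finger_gap"])
w=lambda x,y,z:np.array([.4755-.8192*x+.5736*y,.3226-.5736*x-.8192*y,z])
for q in [(.105,.025,.052),(.105,-.025,.052),(.047,.032,.089),(.047,-.032,.089)]:
    cv2.circle(im,tuple(int(v) for v in proj("wrist",c,w(*q))),3,(255,0,0),1)
cv2.imwrite("pics/w8.png",im[:,:,::-1])
E
```

```text
(array([0.40467817, 0.27543904, 0.30912243]), array([0.40495585, 0.27575234, 0.154123  ]), np.float64(125.04017114863576)) 0.06428056953438877
```

View pics/w8.png

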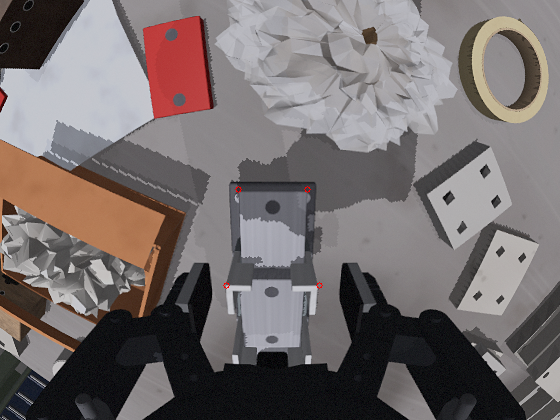

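{"op": "apply_moves", "data": {
  "targets": [
    [[0,-0.002,-0.03],0,0.25],
    [[0,0,-0.03],0,0.25],
    [[0,0,-0.026],0,0.25],
    [[0,0,-0.017],0,0.25],
    [[0,0,-0.008],0,0.25]
  ]
}}

```text
clock: 17.18
tcp_pos: [0.4043, 0.2728, 0.195]
tcp_rot: [0.675, 0.212, -0.213, -0.674]
wrist_force: [-0.3, 0.0, 0.1]
finger_gap: 0.0639
```

{"op": "apply_moves", "data": {
  "targets": [
    [[0,0,0],0,0.25],
    [[0,0,0],0,0.4],
    [[0,0,0],0,0.7],
    [[0,0,0],0,1],
    [[0,0,0],0,1]
  ],
  "grip_force": 60
}}

```text
clock: 17.6
tcp_pos: [0.4043, 0.2726, 0.1981]
tcp_rot: [-0.674, -0.213, 0.212, 0.675]
wrist_force: [0.3, 0.6, -2.7]
finger_gap: 0.0488
```

{"op": "apply_moves", "data": {
  "targets": [
    [[0,0,0],0,1],
    [[0,0,0],0,1]
  ]
}}

```text
clock: 17.77
tcp_pos: [0.4044, 0.2726, 0.198]
tcp_rot: [-0.674, -0.213, 0.212, 0.675]
wrist_force: [-0.1, -0.1, 3.2]
finger_gap: 0.0492
```

{"op": "apply_moves", "data": {
  "targets": [
    [[-0.0101,-0.0071,0],0,1],
    [[-0.0101,-0.0071,0],0,1],
    [[-0.0101,-0.0071,0],0,1],
    [[0,0,0.01],0,1],
    [[0,0,0.03],0,1]
  ]
}}

```text
clock: 18.18
tcp_pos: [0.372, 0.2497, 0.2354]
tcp_rot: [0.675, 0.21, -0.215, -0.673]
wrist_force: [0.1, -0.1, -1.9]
finger_gap: 0.0489
```

{"op": "apply_moves", "data": {
  "targets": [
    [[0,0,0.035],0,1],
    [[0,0,0.035],0,1],
    [[0,0,0.035],0,1],
    [[0.01,-0.02,0.02],0,1],
    [[0.0146,-0.0352,0.01],-2.9,1]
  ]
}}

```text
clock: 18.6
tcp_pos: [0.3984, 0.1988, 0.3766]
tcp_rot: [-0.677, -0.2, 0.196, 0.68]
wrist_force: [0.2, 0.4, -3.0]
finger_gap: 0.0487
```

{"op": "apply_moves", "data": {
  "targets": [
    [[0.0146,-0.0352,0.01],-2.9,1],
    [[0.0146,-0.0352,0.01],-2.9,1],
    [[0.0146,-0.0352,0],-2.9,1],
    [[0.0146,-0.0352,0],-2.9,1],
    [[0.0146,-0.0352,0],-2.9,1]
  ]
}}

```text
clock: 19.02
tcp_pos: [0.4714, 0.0177, 0.3934]
tcp_rot: [-0.699, -0.108, 0.107, 0.699]
wrist_force: [0.8, 0.7, -2.6]
finger_gap: 0.0493
```

{"op": "apply_moves", "data": {
  "targets": [
    [[0.0146,-0.0352,0],-3.5,1],
    [[0.0146,-0.0352,0],-3.5,1],
    [[0.0146,-0.0352,0],-3.5,1],
    [[0.0146,-0.0352,0],-3.5,1],
    [[0.0146,-0.0352,0],-3.5,1]
  ]
}}

```text
clock: 19.43
tcp_pos: [0.5445, -0.1581, 0.393]
tcp_rot: [-0.707, 0.0, -0.0, 0.707]
wrist_force: [0.9, 0.9, -2.4]
finger_gap: 0.0489
```

{"op": "apply_moves", "data": {
  "targets": [
    [[0,-0.013,0],0,1],
    [[0,0,0],0,1],
    [[0,0,0],0,1],
    [[0,0,0],0,1],
    [[0,0,0],0,1]
  ]
}}

```text
clock: 19.85
tcp_pos: [0.5442, -0.1677, 0.3923]
tcp_rot: [-0.707, -0.001, 0.002, 0.708]
wrist_force: [-1.0, 0.6, -2.0]
finger_gap: 0.0494
```

```bash
python3 - <<'E'
from h import *
im,c=snap("wrist","w9"); t=tool(); print(t[:3],status.get_state()["finger_gap"])
print(cv2.cvtColor(im,cv2.COLOR_RGB2GRAY)[240:300:2,255].tolist())
E
```

```text
(array([ 0.54423576, -0.16770739,  0.39233568]), array([ 0.54420946, -0.16754424,  0.23733577]), np.float64(90.24229630264483)) 0.049067002846226025
[68, 71, 67, 110, 122, 66, 71, 58, 54, 58, 57, 53, 56, 56, 55, 84, 92, 91, 93, 91, 93, 92, 92, 92, 91, 92, 92, 94, 93, 93]
```

{"op": "apply_moves", "data": {
  "targets": [
    [[-0.0265,-0.0246,0],-1.7,1],
    [[-0.0265,-0.0246,0],-1.7,1],
    [[-0.0265,-0.0246,0],-1.7,1],
    [[-0.0266,-0.0247,0],-1.7,1],
    [[0,0,-0.02],0,1]
  ]
}}

```text
clock: 20.32
tcp_pos: [0.4335, -0.2733, 0.3754]
tcp_rot: [0.707, -0.043, 0.046, -0.705]
wrist_force: [-0.2, -0.7, -2.9]
finger_gap: 0.0489
```

{"op": "apply_moves", "data": {
  "targets": [
    [[0,0,-0.035],0,1],
    [[0,0,-0.035],0,1],
    [[0,0,-0.035],0,1],
    [[0,0,-0.025],0,1],
    [[0,0,0],0,1]
  ]
}}

```text
clock: 20.73
tcp_pos: [0.4368, -0.2655, 0.2382]
tcp_rot: [-0.705, 0.043, -0.038, 0.707]
wrist_force: [-0.6, 0.9, -2.2]
finger_gap: 0.049
```

{"op": "apply_moves", "data": {
  "targets": [
    [[0,0,0],0,1],
    [[0,0,0],0,1],
    [[0,0,0],0,1],
    [[0,0,0],0,1]
  ]
}}

```text
clock: 21.07
tcp_pos: [0.4389, -0.268, 0.244]
tcp_rot: [0.706, -0.04, 0.042, -0.706]
wrist_force: [0.2, -0.1, -2.6]
finger_gap: 0.0491
```

```bash
python3 - <<'E'
from h import *
print(tool()[:3],status.get_state()["finger_gap"])
E
```

```text
(array([ 0.43892851, -0.26801869,  0.24400766]), array([ 0.43944185, -0.26817329,  0.08900859]), np.float64(83.31785929440943)) 0.04906748205300328
```

Aligned; lower 0.0355, release, rise and look.

{"op": "apply_moves", "data": {
  "targets": [
    [[-0.0005,0.0003,-0.015],0,1],
    [[0,0,-0.012],0,1],
    [[0,0,-0.007],0,1],
    [[0,0,-0.0015],0,1],
    [[0,0,0],0,1]
  ]
}}

```text
clock: 21.48
tcp_pos: [0.438, -0.2679, 0.2079]
tcp_rot: [-0.706, 0.041, -0.042, 0.706]
wrist_force: [-2.3, 2.3, 13.7]
finger_gap: 0.0488
```

{"op": "apply_moves", "data": {
  "targets": [
    [[0,0,0],0,1],
    [[0,0,0],0,0.35],
    [[0,0,0],0,0.3],
    [[0,0,0],0,0.25],
    [[0,0,0],0,0.25]
  ]
}}

```text
clock: 21.9
tcp_pos: [0.4377, -0.2675, 0.2067]
tcp_rot: [0.706, -0.041, 0.041, -0.706]
wrist_force: [0.0, 0.7, -0.1]
finger_gap: 0.0638
```

{"op": "apply_moves", "data": {
  "targets": [
    [[0,0,0.02],0,0.25],
    [[0,0,0.035],0,0.25],
    [[0,0,0.035],0,0.25],
    [[0.025,0.015,0.02],0,0.25],
    [[0.03,0.02,0.02],0,0.25]
  ]
}}

```text
clock: 22.32
tcp_pos: [0.4912, -0.2345, 0.3388]
tcp_rot: [0.706, -0.043, 0.044, -0.705]
wrist_force: [0.2, -0.1, -0.2]
finger_gap: 0.0637
```

{"op": "apply_moves", "data": {
  "targets": [
    [[0,0,0.015],0,0.25],
    [[0,0,0],0,0.25],
    [[0,0,0],0,0.25]
  ]
}}

```text
clock: 22.57
tcp_pos: [0.4928, -0.2323, 0.3521]
tcp_rot: [0.706, -0.041, 0.041, -0.706]
wrist_force: [-1.1, 0.9, -0.1]
finger_gap: 0.0642
```

```bash
python3 chk.py w10 .062
```

```text
(array([ 0.49203091, -0.23261243,  0.35119411]), array([ 0.49190185, -0.23259063,  0.19619417]), np.float64(83.27289441580123))
crop 150 94
```

View pics/w10c.png

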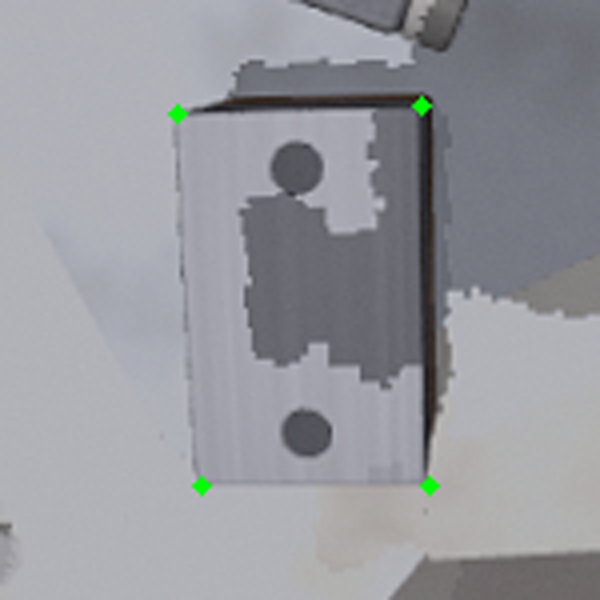

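{"op": "apply_moves", "data": {
  "targets": [
    [[0.0027,0.0398,0],2.78,0.25],
    [[0.0027,0.0398,0],2.78,0.25],
    [[0.0027,0.0398,0],2.78,0.25],
    [[0.0027,0.0398,0],2.78,0.25],
    [[0.0027,0.0398,0],2.78,0.25]
  ]
}}

```text
clock: 23.03
tcp_pos: [0.5049, -0.0327, 0.3505]
tcp_rot: [0.706, 0.044, -0.045, -0.706]
wrist_force: [0.4, 0.0, -0.7]
finger_gap: 0.0639
```

{"op": "apply_moves", "data": {
  "targets": [
    [[0.0027,0.0398,0],2.78,0.25],
    [[0.0027,0.0398,0],2.78,0.25],
    [[0.0027,0.0398,0],2.78,0.25],
    [[0.0027,0.0398,0],2.78,0.25],
    [[0.0027,0.0398,0],2.78,0.25]
  ]
}}

```text
clock: 23.45
tcp_pos: [0.5188, 0.1661, 0.3503]
tcp_rot: [0.695, 0.129, -0.131, -0.695]
wrist_force: [1.3, 0.4, 0.5]
finger_gap: 0.0641
```

{"op": "apply_moves", "data": {
  "targets": [
    [[0.0027,0.0398,0],2.78,0.25],
    [[0.0027,0.0398,0],2.78,0.25],
    [[0.0027,0.0398,0],2.78,0.25],
    [[0.0027,0.0398,0],2.78,0.25],
    [[0.0024,0.0385,0],2.78,0.25]
  ]
}}

```text
clock: 23.87
tcp_pos: [0.5326, 0.3639, 0.3499]
tcp_rot: [0.675, 0.212, -0.214, -0.674]
wrist_force: [0.5, 0.1, 0.3]
finger_gap: 0.0641
```

{"op": "apply_moves", "data": {
  "targets": [
    [[0,0,0],0,0.25],
    [[0,0,0],0,0.25],
    [[0,0,0],0,0.25]
  ]
}}

```text
clock: 24.12
tcp_pos: [0.533, 0.3615, 0.3501]
tcp_rot: [0.675, 0.211, -0.213, -0.674]
wrist_force: [-0.3, 0.1, -0.4]
finger_gap: 0.0641
```

```bash
python3 - <<'E'
from h import *
print(tool()[:3],status.get_state()["finger_gap"]); snap("wrist","w11"); print(landmark_of("wrist","slide_handle"))
E
```

```text
(array([0.53295389, 0.36152382, 0.3500623 ]), array([0.53264379, 0.36109378, 0.19506321]), np.float64(124.88635607287637)) 0.06414718141195978
[{'position': [272.6, 220.0], 'conf': 0.95}]
```

Same as before; grip, pull back, push in, go over the plate.

{"op": "apply_moves", "data": {
  "targets": [
    [[-0.0005,0.0005,-0.03],0,0.25],
    [[0,0,-0.03],0,0.25],
    [[0,0,-0.03],0,0.25],
    [[0,0,-0.022],0,0.25],
    [[0,0,0],0,0.6]
  ]
}}

```text
clock: 24.63
tcp_pos: [0.5309, 0.3606, 0.235]
tcp_rot: [0.676, 0.209, -0.215, -0.673]
wrist_force: [-0.7, 0.2, -0.4]
finger_gap: 0.0535
```

{"op": "apply_moves", "data": {
  "targets": [
    [[0,0,0],0,1],
    [[0,0,0],0,1],
    [[0,0,0],0,1],
    [[0,0,0],0,1],
    [[0,0,0],0,1]
  ],
  "grip_force": 25
}}

```text
clock: 25.05
tcp_pos: [0.5335, 0.3625, 0.2412]
tcp_rot: [0.675, 0.213, -0.211, -0.674]
wrist_force: [3.1, -4.8, -0.5]
finger_gap: 0.0296
```

{"op": "apply_moves", "data": {
  "targets": [
    [[0.012,0.0084,0],0,1],
    [[0.012,0.0084,0],0,1],
    [[0.012,0.0084,0],0,1],
    [[0.012,0.0084,0],0,1],
    [[0.011,0.0076,0],0,1]
  ]
}}

```text
clock: 25.47
tcp_pos: [0.5926, 0.4037, 0.2411]
tcp_rot: [0.675, 0.212, -0.212, -0.674]
wrist_force: [-30.0, -27.0, 12.6]
finger_gap: 0.0296
```

{"op": "apply_moves", "data": {
  "targets": [
    [[0.002,0.0014,0],0,1],
    [[0,0,0],0,1],
    [[0,0,0],0,1],
    [[0,0,0],0,1]
  ]
}}

```text
clock: 25.8
tcp_pos: [0.5932, 0.4041, 0.241]
tcp_rot: [0.676, 0.211, -0.213, -0.674]
wrist_force: [-4.9, -9.2, 6.3]
finger_gap: 0.0298
```

{"op": "apply_moves", "data": {
  "targets": [
    [[-0.0115,-0.0082,0],0,1],
    [[-0.0115,-0.0082,0],0,1],
    [[-0.0115,-0.0082,0],0,1],
    [[-0.0115,-0.0082,0],0,1],
    [[-0.0115,-0.0082,0],0,1]
  ]
}}

```text
clock: 26.22
tcp_pos: [0.5367, 0.3646, 0.2411]
tcp_rot: [-0.674, -0.214, 0.211, 0.675]
wrist_force: [4.5, -1.4, -3.8]
finger_gap: 0.029
```

{"op": "apply_moves", "data": {
  "targets": [
    [[-0.0055,-0.0038,0],0,1],
    [[0,0,0],0,1],
    [[0,0,0],0,1],
    [[0,0,0],0,1]
  ]
}}

```text
clock: 26.55
tcp_pos: [0.5329, 0.3621, 0.2413]
tcp_rot: [-0.674, -0.215, 0.209, 0.675]
wrist_force: [10.9, 0.8, -7.9]
finger_gap: 0.0297
```

{"op": "apply_moves", "data": {
  "targets": [
    [[0,0,0],0,0.3],
    [[0,0,0],0,0.25],
    [[0,0,0.02],0,0.25],
    [[0,0,0.03],0,0.25],
    [[0,0,0.02],0,0.25]
  ]
}}

```text
clock: 26.97
tcp_pos: [0.5301, 0.3623, 0.3122]
tcp_rot: [-0.674, -0.213, 0.213, 0.675]
wrist_force: [-0.2, 0.5, 1.2]
finger_gap: 0.0637
```

{"op": "apply_moves", "data": {
  "targets": [
    [[-0.0318,-0.0224,0],0,0.25],
    [[-0.0318,-0.0224,0],0,0.25],
    [[-0.0318,-0.0224,0],0,0.25],
    [[-0.0318,-0.0224,0],0,0.25],
    [[0,0,0],0,0.25]
  ]
}}

```text
clock: 27.38
tcp_pos: [0.3966, 0.267, 0.3084]
tcp_rot: [0.675, 0.209, -0.216, -0.673]
wrist_force: [-1.0, -0.5, -0.3]
finger_gap: 0.0641
```

{"op": "apply_moves", "data": {
  "targets": [
    [[0,0,0],0,0.25],
    [[0,0,0],0,0.25]
  ]
}}

```text
clock: 27.55
tcp_pos: [0.4034, 0.2728, 0.3108]
tcp_rot: [-0.674, -0.214, 0.212, 0.675]
wrist_force: [0.4, 1.2, 0.3]
finger_gap: 0.064
```

```bash
python3 - <<'E'
from h import *
im,c=snap("wrist","w12"); print(tool()[:3],status.get_state()["finger_gap"])
w=lambda x,y,z:np.array([.4755-.8192*x+.5736*y,.3226-.5736*x-.8192*y,z])
for q in [(.105,.025,.052),(.105,-.025,.052),(.047,.032,.089),(.047,-.032,.089)]:
    cv2.circle(im,tuple(int(v) for v in proj("wrist",c,w(*q))),3,(255,0,0),1)
cv2.imwrite("pics/w12.png",im[:,:,::-1])
E
```

```text
(array([0.40391691, 0.27314593, 0.31066551]), array([0.4042049 , 0.27347171, 0.15566612]), np.float64(125.0371985951177)) 0.06419029614585241
```

View pics/w12.png

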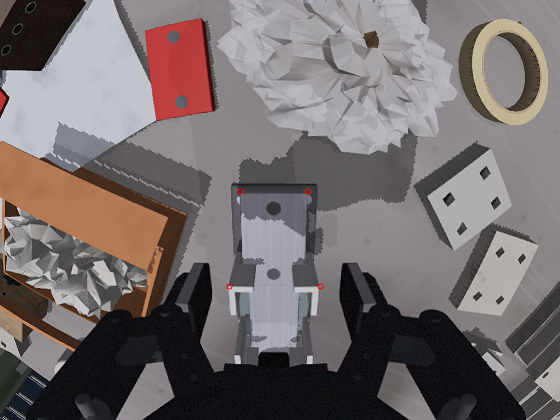

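{"op": "apply_moves", "data": {
  "targets": [
    [[0.001,0,-0.03],0,0.25],
    [[0,0,-0.03],0,0.25],
    [[0,0,-0.027],0,0.25],
    [[0,0,-0.018],0,0.25],
    [[0,0,-0.0075],0,0.25]
  ]
}}

```text
clock: 28.02
tcp_pos: [0.4045, 0.2725, 0.1948]
tcp_rot: [0.675, 0.212, -0.214, -0.674]
wrist_force: [-0.7, -0.2, -0.6]
finger_gap: 0.064
```

{"op": "apply_moves", "data": {
  "targets": [
    [[0,0,0],0,0.25],
    [[0,0,0],0,0.4],
    [[0,0,0],0,0.7],
    [[0,0,0],0,1],
    [[0,0,0],0,1]
  ],
  "grip_force": 60
}}

```text
clock: 28.43
tcp_pos: [0.4045, 0.2722, 0.1981]
tcp_rot: [-0.674, -0.213, 0.212, 0.675]
wrist_force: [0.3, 1.3, -1.8]
finger_gap: 0.0488
```

{"op": "apply_moves", "data": {
  "targets": [
    [[0,0,0],0,1],
    [[0,0,0],0,1]
  ]
}}

```text
clock: 28.6
tcp_pos: [0.4045, 0.2722, 0.1981]
tcp_rot: [-0.674, -0.213, 0.212, 0.675]
wrist_force: [-0.6, -0.5, 6.8]
finger_gap: 0.0492
```

{"op": "apply_moves", "data": {
  "targets": [
    [[-0.0101,-0.0071,0],0,1],
    [[-0.0101,-0.0071,0],0,1],
    [[-0.0101,-0.0071,0],0,1],
    [[0,0,0.01],0,1],
    [[0,0,0.03],0,1]
  ]
}}

```text
clock: 29.02
tcp_pos: [0.3723, 0.2495, 0.2355]
tcp_rot: [0.675, 0.21, -0.215, -0.673]
wrist_force: [-0.0, 0.4, -1.7]
finger_gap: 0.0492
```

{"op": "apply_moves", "data": {
  "targets": [
    [[0,0,0.035],0,1],
    [[0,0,0.035],0,1],
    [[0,0,0.035],0,1],
    [[0.01,-0.02,0.02],0,1],
    [[0.0146,-0.0352,0.01],-2.9,1]
  ]
}}

```text
clock: 29.43
tcp_pos: [0.3987, 0.1985, 0.3765]
tcp_rot: [-0.677, -0.2, 0.196, 0.68]
wrist_force: [2.2, 0.3, -1.7]
finger_gap: 0.0489
```

{"op": "apply_moves", "data": {
  "targets": [
    [[0.0146,-0.0352,0.01],-2.9,1],
    [[0.0146,-0.0352,0.01],-2.9,1],
    [[0.0146,-0.0352,0],-2.9,1],
    [[0.0146,-0.0352,0],-2.9,1],
    [[0.0146,-0.0352,0],-2.9,1]
  ]
}}

```text
clock: 29.85
tcp_pos: [0.4717, 0.0174, 0.3934]
tcp_rot: [-0.699, -0.108, 0.107, 0.699]
wrist_force: [0.5, 0.2, -2.3]
finger_gap: 0.0488
```

{"op": "apply_moves", "data": {
  "targets": [
    [[0.0146,-0.0352,0],-3.5,1],
    [[0.0146,-0.0352,0],-3.5,1],
    [[0.0146,-0.0352,0],-3.5,1],
    [[0.0146,-0.0352,0],-3.5,1],
    [[0.0146,-0.0352,0],-3.5,1]
  ]
}}

```text
clock: 30.27
tcp_pos: [0.5448, -0.1583, 0.393]
tcp_rot: [-0.707, 0.0, -0.0, 0.707]
wrist_force: [0.2, 1.5, -1.9]
finger_gap: 0.049
```

{"op": "apply_moves", "data": {
  "targets": [
    [[0,-0.013,0],0,1],
    [[0,0,0],0,1],
    [[0,0,0],0,1],
    [[0,0,0],0,1],
    [[0,0,0],0,1]
  ]
}}

```text
clock: 30.68
tcp_pos: [0.5445, -0.168, 0.3923]
tcp_rot: [-0.707, -0.001, 0.002, 0.708]
wrist_force: [-0.7, -0.2, -2.3]
finger_gap: 0.0489
```

```bash
python3 - <<'E'
from h import *
im,c=snap("wrist","w13"); t=tool(); print(t[:3],status.get_state()["finger_gap"])
print(cv2.cvtColor(im,cv2.COLOR_RGB2GRAY)[240:300:2,255].tolist())
E
```

```text
(array([ 0.54448036, -0.1680211 ,  0.39232879]), array([ 0.54446429, -0.1678553 ,  0.23732888]), np.float64(90.24060319681348)) 0.0484562221867532
[69, 68, 66, 121, 87, 67, 64, 57, 57, 59, 54, 55, 58, 53, 70, 89, 92, 93, 93, 93, 93, 94, 96, 92, 91, 93, 92, 93, 93, 93]
```

{"op": "apply_moves", "data": {
  "targets": [
    [[-0.0266,-0.0245,0],-1.7,1],
    [[-0.0266,-0.0246,0],-1.7,1],
    [[-0.0266,-0.0246,0],-1.7,1],
    [[-0.0267,-0.0246,0],-1.7,1],
    [[0,0,-0.02],0,1]
  ]
}}

```text
clock: 31.15
tcp_pos: [0.4333, -0.2733, 0.3754]
tcp_rot: [0.707, -0.043, 0.046, -0.705]
wrist_force: [-0.4, -0.1, -2.0]
finger_gap: 0.049
```

{"op": "apply_moves", "data": {
  "targets": [
    [[0,0,-0.035],0,1],
    [[0,0,-0.035],0,1],
    [[0,0,-0.03],0,1],
    [[0,0,-0.014],0,1],
    [[0,0,0],0,1]
  ]
}}

```text
clock: 31.57
tcp_pos: [0.4371, -0.266, 0.2554]
tcp_rot: [-0.705, 0.043, -0.039, 0.707]
wrist_force: [-1.0, 0.6, -1.5]
finger_gap: 0.0487
```

{"op": "apply_moves", "data": {
  "targets": [
    [[0,0,0],0,1],
    [[0,0,0],0,1],
    [[0,0,0],0,1],
    [[0,0,0],0,1]
  ]
}}

```text
clock: 31.9
tcp_pos: [0.4386, -0.268, 0.2596]
tcp_rot: [0.706, -0.04, 0.042, -0.706]
wrist_force: [-0.4, -0.0, -2.4]
finger_gap: 0.0492
```

```bash
python3 - <<'E'
from h import *
print(tool()[:3],status.get_state()["finger_gap"])
E
```

```text
(array([ 0.4385511 , -0.26799056,  0.25958317]), array([ 0.43896163, -0.26809364,  0.10458375]), np.float64(83.32050056194907)) 0.04916538640407101
```

{"op": "apply_moves", "data": {
  "targets": [
    [[0,0.0003,-0.015],0,1],
    [[0,0,-0.012],0,1],
    [[0,0,-0.007],0,1],
    [[0,0,-0.0013],0,1],
    [[0,0,0],0,1]
  ]
}}

```text
clock: 32.32
tcp_pos: [0.4382, -0.2679, 0.2237]
tcp_rot: [-0.706, 0.041, -0.042, 0.706]
wrist_force: [-2.8, 2.2, 10.9]
finger_gap: 0.0488
```

{"op": "apply_moves", "data": {
  "targets": [
    [[0,0,0],0,1],
    [[0,0,0],0,0.35],
    [[0,0,0],0,0.3],
    [[0,0,0],0,0.25],
    [[0,0,0],0,0.25]
  ]
}}

```text
clock: 32.73
tcp_pos: [0.438, -0.2676, 0.2228]
tcp_rot: [-0.706, 0.041, -0.041, 0.706]
wrist_force: [-0.6, -0.2, -0.3]
finger_gap: 0.064
```

{"op": "apply_moves", "data": {
  "targets": [
    [[0,0,0.02],0,0.25],
    [[0,0,0.035],0,0.25],
    [[0,0,0.035],0,0.25],
    [[0.025,0.015,0.02],0,0.25],
    [[0.03,0.02,0.02],0,0.25]
  ]
}}

```text
clock: 33.15
tcp_pos: [0.4915, -0.2346, 0.355]
tcp_rot: [0.706, -0.043, 0.044, -0.705]
wrist_force: [1.2, -0.9, -0.8]
finger_gap: 0.064
```

{"op": "apply_moves", "data": {
  "targets": [
    [[0,0,0.015],0,0.25],
    [[0,0,0],0,0.25],
    [[0,0,0],0,0.25]
  ]
}}

```text
clock: 33.4
tcp_pos: [0.4931, -0.2324, 0.3682]
tcp_rot: [0.706, -0.041, 0.041, -0.706]
wrist_force: [-0.4, 0.5, -1.2]
finger_gap: 0.0645
```

```bash
python3 chk.py w14 .078
```

```text
(array([ 0.49235663, -0.23266732,  0.36738523]), array([ 0.49222879, -0.23264002,  0.21238528]), np.float64(83.27780044526985))
crop 150 93
```

View pics/w14c.png

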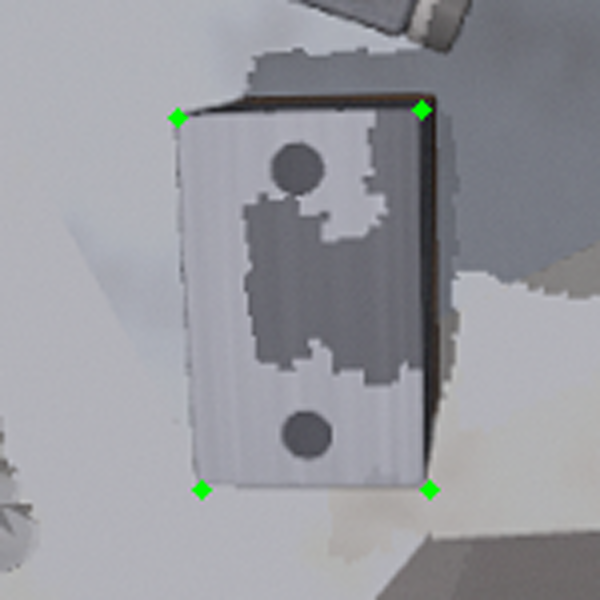

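{"op": "apply_moves", "data": {
  "targets": [
    [[0.0027,0.0398,0],2.78,0.25],
    [[0.0027,0.0398,0],2.78,0.25],
    [[0.0027,0.0398,0],2.78,0.25],
    [[0.0027,0.0398,0],2.78,0.25],
    [[0.0027,0.0398,0],2.78,0.25]
  ]
}}

```text
clock: 33.87
tcp_pos: [0.5052, -0.0328, 0.3667]
tcp_rot: [0.706, 0.044, -0.045, -0.706]
wrist_force: [0.5, 0.9, 0.5]
finger_gap: 0.0639
```

{"op": "apply_moves", "data": {
  "targets": [
    [[0.0027,0.0398,0],2.78,0.25],
    [[0.0027,0.0398,0],2.78,0.25],
    [[0.0027,0.0398,0],2.78,0.25],
    [[0.0027,0.0398,0],2.78,0.25],
    [[0.0027,0.0398,0],2.78,0.25]
  ]
}}

```text
clock: 34.28
tcp_pos: [0.5191, 0.1661, 0.3666]
tcp_rot: [0.695, 0.129, -0.131, -0.695]
wrist_force: [1.3, -1.0, -1.3]
finger_gap: 0.0642
```

{"op": "apply_moves", "data": {
  "targets": [
    [[0.0027,0.0398,0],2.78,0.25],
    [[0.0027,0.0398,0],2.78,0.25],
    [[0.0027,0.0398,0],2.78,0.25],
    [[0.0027,0.0398,0],2.78,0.25],
    [[0.0018,0.039,-0.01],2.78,0.25]
  ]
}}

```text
clock: 34.7
tcp_pos: [0.5331, 0.3645, 0.3579]
tcp_rot: [-0.674, -0.213, 0.213, 0.674]
wrist_force: [1.5, 1.0, -0.3]
finger_gap: 0.0637
```

{"op": "apply_moves", "data": {
  "targets": [
    [[0,0,-0.006],0,0.25],
    [[0,0,0],0,0.25],
    [[0,0,0],0,0.25]
  ]
}}

```text
clock: 34.95
tcp_pos: [0.5325, 0.362, 0.35]
tcp_rot: [0.675, 0.211, -0.213, -0.674]
wrist_force: [0.2, 0.2, 0.1]
finger_gap: 0.0642
```

```bash
python3 - <<'E'
from h import *
print(tool()[:3],status.get_state()["finger_gap"]); snap("wrist","w15"); print(landmark_of("wrist","slide_handle"))
E
```

```text
(array([0.53247992, 0.36202045, 0.34995779]), array([0.53207804, 0.36151532, 0.19495913]), np.float64(124.89890105177251)) 0.06415344991491542
[{'position': [275.2, 221.1], 'conf': 0.65}]
```

{"op": "apply_moves", "data": {
  "targets": [
    [[0,0,-0.03],0,0.25],
    [[0,0,-0.03],0,0.25],
    [[0,0,-0.03],0,0.25],
    [[0,0,-0.022],0,0.25],
    [[0,0,0],0,0.6]
  ]
}}

```text
clock: 35.47
tcp_pos: [0.5313, 0.3608, 0.2357]
tcp_rot: [0.676, 0.209, -0.214, -0.673]
wrist_force: [-0.4, -0.4, -0.3]
finger_gap: 0.0535
```

{"op": "apply_moves", "data": {
  "targets": [
    [[0,0,0],0,1],
    [[0,0,0],0,1],
    [[0,0,0],0,1],
    [[0,0,0],0,1],
    [[0,0,0],0,1]
  ],
  "grip_force": 25
}}

```text
clock: 35.88
tcp_pos: [0.5338, 0.3626, 0.2417]
tcp_rot: [0.675, 0.213, -0.211, -0.674]
wrist_force: [2.5, -5.6, 2.9]
finger_gap: 0.0295
```

{"op": "apply_moves", "data": {
  "targets": [
    [[0.012,0.0084,0],0,1],
    [[0.012,0.0084,0],0,1],
    [[0.012,0.0084,0],0,1],
    [[0.012,0.0084,0],0,1],
    [[0.011,0.0076,0],0,1]
  ]
}}

```text
clock: 36.3
tcp_pos: [0.5929, 0.4038, 0.2416]
tcp_rot: [0.675, 0.212, -0.212, -0.674]
wrist_force: [-29.5, -27.3, 14.4]
finger_gap: 0.0296
```

{"op": "apply_moves", "data": {
  "targets": [
    [[0.002,0.0014,0],0,1],
    [[0,0,0],0,1],
    [[0,0,0],0,1]
  ]
}}

```text
clock: 36.55
tcp_pos: [0.5935, 0.4043, 0.2414]
tcp_rot: [0.675, 0.211, -0.213, -0.674]
wrist_force: [-5.7, -8.8, 9.4]
finger_gap: 0.0297
```

{"op": "apply_moves", "data": {
  "targets": [
    [[0,0,0],0,0.3],
    [[0,0,0],0,0.25],
    [[0,0,0.02],0,0.25],
    [[0,0,0.04],0,0.25],
    [[0,0,0.04],0,0.25]
  ]
}}

```text
clock: 36.97
tcp_pos: [0.5925, 0.407, 0.3399]
tcp_rot: [0.674, 0.212, -0.214, -0.674]
wrist_force: [1.8, 0.0, 0.7]
finger_gap: 0.0642
```

{"op": "apply_moves", "data": {
  "targets": [
    [[0.0178,-0.0345,0.012],0,0.25],
    [[0.0178,-0.0345,0.012],0,0.25],
    [[0.0178,-0.0345,0.012],0,0.25],
    [[0.0178,-0.0345,0.012],0,0.1],
    [[0.0178,-0.0345,0.012],0,0]
  ]
}}

```text
clock: 37.38
tcp_pos: [0.6829, 0.2331, 0.4014]
tcp_rot: [-0.674, -0.214, 0.213, 0.675]
wrist_force: [0.7, -0.0, 0.4]
finger_gap: 0.0846
```

{"op": "apply_moves", "data": {
  "targets": [
    [[0.0178,-0.0345,0],0,0],
    [[0.0178,-0.0345,0],0,0],
    [[0.0178,-0.0345,0],0,0],
    [[0.0178,-0.0345,0],0,0],
    [[0,0,0],0,0]
  ]
}}

```text
clock: 37.8
tcp_pos: [0.7561, 0.0854, 0.4007]
tcp_rot: [0.678, 0.209, -0.209, -0.673]
wrist_force: [-1.1, -2.3, -0.1]
finger_gap: 0.0854
```

{"op": "apply_moves", "data": {
  "targets": [
    [[0,0,0],0,0],
    [[0,0,0],0,0]
  ]
}}

```text
clock: 37.97
tcp_pos: [0.7537, 0.0968, 0.4001]
tcp_rot: [-0.674, -0.213, 0.213, 0.675]
wrist_force: [-0.6, 1.4, -0.5]
finger_gap: 0.085
```

```bash
python3 - <<'E'
from h import *
im,c=snap("wrist","w16"); print(tool()[:3]); print(landmark_of("wrist","weight_mid"))
snap("side","s16"); print(landmark_of("side","slide_handle"),landmark_of("side","weight_mid"))
E
```

```text
(array([0.75346974, 0.09795043, 0.40002101]), array([0.75347539, 0.09825232, 0.24502131]), np.float64(125.13841497964401))
[{'position': [285.5, 115.9], 'conf': 0.96}]
[{'position': [264.5, 301.4], 'conf': 0.83}, {'position': [291.7, 166.5], 'conf': 0.48}] [{'position': [221.7, 235.1], 'conf': 0.65}]
```

View pics/w16.png

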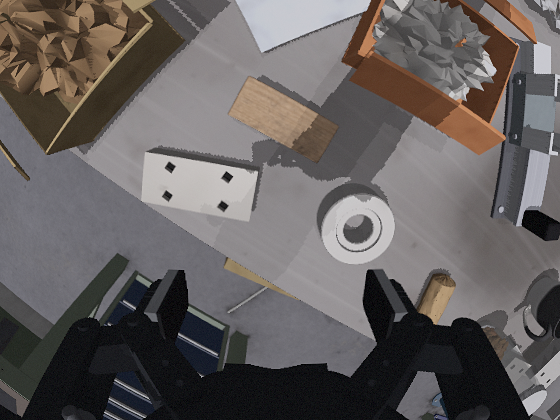

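```bash
python3 - <<'E'
from h import *
c=cam("wrist"); UV=[(251,76),(338,125),(319,162),(228,113)]
for z in (.042,.064,.098):
    P=np.array([at_z("wrist",c,uv,z)[:2] for uv in UV]); print(z,P.mean(0).round(4),[(np.hypot(*(P[b]-P[a])).round(4),np.degrees(np.arctan2(*(P[b]-P[a])[::-1])).round(1)) for a,b in [(0,1),(3,2),(0,3),(1,2)]])
print(at_z("side",cam("side"),(221.7,235.1),.032))
im=cv2.imread("pics/w16.png"); cv2.imwrite("pics/w16c.png",cv2.resize(im[50:190,200:360],None,fx=4,fy=4,interpolation=cv2.INTER_CUBIC))
E
```

```text
0.042 [0.6945 0.0674] [(np.float64(0.1002), np.float64(96.0)), (np.float64(0.1053), np.float64(96.4)), (np.float64(0.0438), np.float64(2.7)), (np.float64(0.043), np.float64(9.6))]
0.064 [0.6939 0.0662] [(np.float64(0.0934), np.float64(96.0)), (np.float64(0.0983), np.float64(96.4)), (np.float64(0.0408), np.float64(2.7)), (np.float64(0.0401), np.float64(9.6))]
0.098 [0.693  0.0643] [(np.float64(0.0831), np.float64(96.0)), (np.float64(0.0874), np.float64(96.4)), (np.float64(0.0363), np.float64(2.7)), (np.float64(0.0356), np.float64(9.6))]
[0.69105473 0.05757147 0.032     ]
```

View pics/w16c.png

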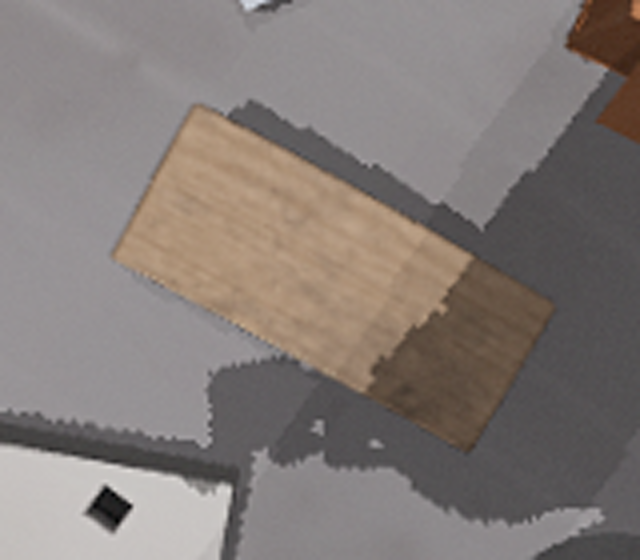

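{"op": "apply_moves", "data": {
  "targets": [
    [[-0.007,-0.0022,0],6.8,0.2],
    [[-0.007,-0.0022,0],6.8,0.25],
    [[-0.007,-0.0022,0],6.8,0.25],
    [[-0.007,-0.0022,0],6.8,0.25],
    [[-0.007,-0.0022,0],6.8,0.25]
  ]
}}

```text
clock: 38.63
tcp_pos: [0.7182, 0.0857, 0.4001]
tcp_rot: [-0.581, -0.403, 0.403, 0.581]
wrist_force: [-0.1, 0.9, -0.3]
finger_gap: 0.0639
```

{"op": "apply_moves", "data": {
  "targets": [
    [[-0.007,-0.0022,0],6.8,0.25],
    [[-0.007,-0.0022,-0.01],6.8,0.25],
    [[-0.007,-0.0022,-0.01],6.8,0.25],
    [[-0.0048,-0.0022,-0.02],6.7,0.25],
    [[0,0,-0.03],0,0.25]
  ]
}}

```text
clock: 39.05
tcp_pos: [0.6945, 0.0782, 0.3378]
tcp_rot: [0.48, 0.521, -0.517, -0.48]
wrist_force: [1.1, 0.6, 0.5]
finger_gap: 0.0639
```

{"op": "apply_moves", "data": {
  "targets": [
    [[0,0,0],0,0.25],
    [[0,0,0],0,0.25],
    [[0,0,0],0,0.25]
  ]
}}

```text
clock: 39.3
tcp_pos: [0.6949, 0.0763, 0.3352]
tcp_rot: [-0.482, -0.516, 0.519, 0.482]
wrist_force: [0.1, -0.8, 1.0]
finger_gap: 0.0638
```

```bash
python3 - <<'E'
from h import *
im,c=snap("wrist","w17"); print(tool()[:3],status.get_state()["joint_positions"].round(2)); print(landmark_of("wrist","weight_mid"))
a=np.radians(96.2); b=np.array([.694,.0662])
for x,y in [(.049,.021),(.049,-.021),(-.049,-.021),(-.049,.021)]:
    p=b+[np.cos(a)*x-np.sin(a)*y,np.sin(a)*x+np.cos(a)*y]
    cv2.circle(im,tuple(int(round(v)) for v in proj("wrist",c,[*p,.064])),2,(0,255,0),-1)
cv2.imwrite("pics/w17.png",im[:,:,::-1])
E
```

```text
(array([0.69510054, 0.07661787, 0.33579262]), array([0.69489188, 0.07618636, 0.18079336]), np.float64(-175.89904611404316)) [-0.12  0.58 -0.12  1.55  0.08  1.02  2.95]
[{'position': [277.3, 182.5], 'conf': 0.87}]
```

View pics/w17.png

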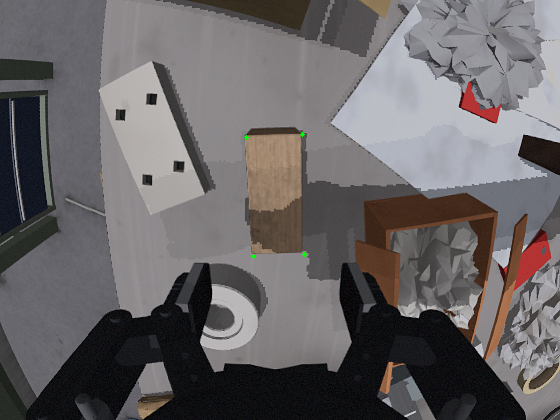

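{"op": "apply_moves", "data": {
  "targets": [
    [[0,0,0.01],-7.1,0.25],
    [[0,0,0.01],-7.1,0.25],
    [[0,0,0.01],-7.1,0.25],
    [[0,0,0],-7.1,0.25],
    [[0,0,0],-7.1,0.25]
  ]
}}

```text
clock: 39.82
tcp_pos: [0.695, 0.077, 0.3669]
tcp_rot: [-0.617, -0.345, 0.344, 0.618]
wrist_force: [-0.3, 0.1, -0.2]
finger_gap: 0.0641
```

{"op": "apply_moves", "data": {
  "targets": [
    [[0,0,0],-7.1,0.25],
    [[0,0,0],-7.1,0.25],
    [[0,0,0],-7.1,0.25],
    [[0,0,0],-7.1,0.25],
    [[0,0,0],-7.1,0.25]
  ]
}}

```text
clock: 40.23
tcp_pos: [0.6947, 0.0772, 0.366]
tcp_rot: [-0.692, -0.14, 0.14, 0.694]
wrist_force: [-0.0, -0.3, -0.4]
finger_gap: 0.0641
```

{"op": "apply_moves", "data": {
  "targets": [
    [[0,0,0],-7.1,0.25],
    [[0,0,0],-7.1,0.25],
    [[0,0,0],-7.1,0.25],
    [[0,0,0],-7.1,0.25],
    [[0,0,0],-7.1,0.25]
  ]
}}

```text
clock: 40.65
tcp_pos: [0.6947, 0.0772, 0.366]
tcp_rot: [-0.701, 0.077, -0.079, 0.704]
wrist_force: [0.5, 0.1, -0.7]
finger_gap: 0.0642
```

{"op": "apply_moves", "data": {
  "targets": [
    [[0,0,0],-7.1,0.25],
    [[0,0,0],-7.1,0.25],
    [[0,0,0],-7.1,0.25],
    [[0,0,0],-7.1,0.25],
    [[0,0,0],-7.1,0.25]
  ]
}}

```text
clock: 41.07
tcp_pos: [0.6947, 0.0774, 0.3661]
tcp_rot: [-0.643, 0.287, -0.289, 0.648]
wrist_force: [0.6, -0.2, 1.1]
finger_gap: 0.0641
```

{"op": "apply_moves", "data": {
  "targets": [
    [[0,0,0],-7.1,0.25],
    [[0,0,0],-7.1,0.25],
    [[0,0,0],-7.1,0.25],
    [[0,0,0],-7.1,0.25],
    [[0,0,0],-7.1,0.25]
  ]
}}

```text
clock: 41.48
tcp_pos: [0.6947, 0.0775, 0.3661]
tcp_rot: [-0.525, 0.47, -0.473, 0.529]
wrist_force: [-0.7, 0.8, 0.1]
finger_gap: 0.0641
```

{"op": "apply_moves", "data": {
  "targets": [
    [[0,0,0],0,0.25],
    [[0,0,0],0,0.25],
    [[0,0,0],0,0.25]
  ]
}}

```text
clock: 41.73
tcp_pos: [0.6945, 0.0769, 0.365]
tcp_rot: [-0.527, 0.468, -0.47, 0.531]
wrist_force: [-0.4, -0.2, -0.6]
finger_gap: 0.0636
```

```bash
python3 - <<'E'
from h import *
print(tool()[:3],status.get_state()["joint_positions"].round(2)); im,c=snap("wrist","w18"); print(landmark_of("wrist","weight_mid"),proj("wrist",c,[.694,.0662,.032]))
E
```

```text
(array([0.69451995, 0.07694721, 0.36497247]), array([0.69533886, 0.07729694, 0.20997503]), np.float64(6.870655799320799)) [-0.6   0.62  0.61  1.56 -0.39  1.08  0.23]
[{'position': [274.9, 197.3], 'conf': 0.84}] [271.61778814 198.58811884]
```

{"op": "apply_moves", "data": {
  "targets": [
    [[-0.002,0.001,-0.03],-0.6,0.25],
    [[0,0,-0.04],0,0.25],
    [[0,0,-0.04],0,0.25],
    [[0,0,-0.03],0,0.25],
    [[0,0,-0.016],0,0.25]
  ]
}}

```text
clock: 42.25
tcp_pos: [0.6908, 0.0774, 0.2039]
tcp_rot: [-0.526, 0.474, -0.472, 0.526]
wrist_force: [0.1, 0.4, 0.1]
finger_gap: 0.0639
```

{"op": "apply_moves", "data": {
  "targets": [
    [[0,0,0],0,0.25],
    [[0,0,0],0,0.45],
    [[0,0,0],0,0.7],
    [[0,0,0],0,1],
    [[0,0,0],0,1]
  ],
  "grip_force": 60
}}

```text
clock: 42.67
tcp_pos: [0.6935, 0.0771, 0.2106]
tcp_rot: [-0.523, 0.472, -0.474, 0.528]
wrist_force: [0.1, -1.3, 5.3]
finger_gap: 0.041
```

{"op": "apply_moves", "data": {
  "targets": [
    [[0,0,0],0,1],
    [[0,0,0],0,1],
    [[0,0,0.02],0,1],
    [[0,0,0.03],0,1],
    [[0,0,0],0,1]
  ]
}}

```text
clock: 43.08
tcp_pos: [0.6944, 0.0769, 0.264]
tcp_rot: [-0.522, 0.471, -0.476, 0.529]
wrist_force: [2.3, -0.8, -1.2]
finger_gap: 0.041
```

{"op": "apply_moves", "data": {
  "targets": [
    [[0,0,0.034],0,1],
    [[0,0,0.034],0,1],
    [[0,0,0.034],0,1],
    [[0,0,0.034],0,1],
    [[-0.022,-0.031,0],7,1]
  ]
}}

```text
clock: 43.5
tcp_pos: [0.6747, 0.0537, 0.4012]
tcp_rot: [-0.549, 0.434, -0.441, 0.562]
wrist_force: [1.9, 2.0, -1.7]
finger_gap: 0.0409
```

{"op": "apply_moves", "data": {
  "targets": [
    [[-0.022,-0.031,0],7,1],
    [[-0.022,-0.031,0],7,1],
    [[-0.022,-0.031,0],7,1],
    [[-0.022,-0.031,0],7,1],
    [[-0.022,-0.031,0],7,1]
  ]
}}

```text
clock: 43.92
tcp_pos: [0.5588, -0.11, 0.3942]
tcp_rot: [-0.659, 0.251, -0.251, 0.663]
wrist_force: [0.7, -0.9, -2.7]
finger_gap: 0.0412
```

{"op": "apply_moves", "data": {
  "targets": [
    [[-0.022,-0.031,0],7,1],
    [[-0.022,-0.031,0],7,1],
    [[-0.022,-0.031,0],7,1],
    [[-0.022,-0.031,0],7,1],
    [[-0.0247,-0.032,0],7,1]
  ]
}}

```text
clock: 44.33
tcp_pos: [0.4472, -0.2648, 0.3944]
tcp_rot: [-0.704, 0.043, -0.042, 0.707]
wrist_force: [0.2, -0.8, -1.6]
finger_gap: 0.0409
```

{"op": "apply_moves", "data": {
  "targets": [
    [[0,0,0],0,1],
    [[0,0,0],0,1],
    [[0,0,0],0,1],
    [[0,0,0],0,1]
  ]
}}

```text
clock: 44.67
tcp_pos: [0.4494, -0.2624, 0.394]
tcp_rot: [-0.704, 0.045, -0.044, 0.707]
wrist_force: [0.4, -0.1, -2.1]
finger_gap: 0.0411
```

```bash
python3 - <<'E'
from h import *
print(tool()[:3],status.get_state()["finger_gap"],status.get_state()["wrist_force"]); im,c=snap("wrist","w19")
E
```

```text
(array([ 0.4494467 , -0.26239825,  0.39403363]), array([ 0.44934032, -0.26167453,  0.23903535]), np.float64(82.81594961778184)) 0.041143593742222345 [ 0.35887591 -0.07891711 -2.09848773]
```

{"op": "apply_moves", "data": {
  "targets": [
    [[0,-0.007,-0.03],0.6,1],
    [[0,0,-0.025],0,1],
    [[0,0,-0.02],0,1],
    [[0,0,0],0,1],
    [[0,0,0],0,1]
  ]
}}

```text
clock: 45.13
tcp_pos: [0.4492, -0.2695, 0.3184]
tcp_rot: [-0.704, 0.042, -0.039, 0.708]
wrist_force: [-0.2, 0.2, -2.1]
finger_gap: 0.0411
```

{"op": "apply_moves", "data": {
  "targets": [
    [[0,0,0],0,1],
    [[0,0,0],0,1],
    [[0,0,0],0,1]
  ]
}}

```text
clock: 45.38
tcp_pos: [0.4493, -0.2706, 0.3204]
tcp_rot: [-0.705, 0.041, -0.041, 0.707]
wrist_force: [-0.6, 0.6, -2.6]
finger_gap: 0.0407
```

```bash
python3 - <<'E'
from h import *
t=tool(); print(t[:3],status.get_state()["finger_gap"]); im,c=snap("wrist","w20")
P=t[1]+.011*t[3][:,0]; P[2]=t[0][2]-.2106+.032
print("exp",P,proj("wrist",c,P),landmark_of("wrist","weight_mid"),landmark_of("wrist","weight"))
for n in("side","top"):
    read_camera(n); print(n,proj(n,cam(n),P),landmark_of(n,"weight_mid"))
E
```

```text
(array([ 0.44931065, -0.270632  ,  0.32038375]), array([ 0.44951361, -0.27009404,  0.16538481]), np.float64(83.368093814189)) 0.040713153182559865
exp [ 0.46044    -0.27136447  0.14178375] [276.06057275 284.39708081] [] [{'position': [275.0, 255.6], 'conf': 0.57}]
side [289.25872921 144.09983377] [{'position': [288.9, 139.5], 'conf': 0.8}]
top [401.54448311 225.65071295] [{'position': [401.0, 219.0], 'conf': 0.83}]
```

```bash
python3 - <<'E'
from h import *
t=tool(); c=cam("wrist"); im=cv2.imread("pics/w20.png"); 
g=t[1]; X=t[3][:,0]; Z=t[3][:,2]; b=t[0][2]-.2106
for x in(.060,-.038):
  for z in (.021,-.021):
    for h in (.064,.0): 
        P=g+x*X+z*Z; P[2]=b+h; print(x,z,h,proj("wrist",c,P).round(1))
hsv=cv2.cvtColor(im,cv2.COLOR_BGR2HSV); 
for u in (262,285): print(u,[(r,im[r,u,::-1].tolist()) for r in range(196,330,6)])
for r in (255,285): print(r,[(u,im[r,u,::-1].tolist()) for u in list(range(222,250,4))+list(range(300,330,4))])
E
```

```text
0.06 0.021 0.064 [315.1 388.3]
0.06 0.021 0.0 [305.8 318.5]
0.06 -0.021 0.064 [237.5 388.6]
0.06 -0.021 0.0 [245.6 318.7]
-0.038 0.021 0.064 [330.5 220.7]
-0.038 0.021 0.0 [312.2 180.8]
-0.038 -0.021 0.064 [222.5 220.9]
-0.038 -0.021 0.0 [239.2 180.9]
262 [(196, [49, 40, 35]), (202, [53, 42, 33]), (208, [57, 47, 37]), (214, [51, 41, 31]), (220, [52, 42, 32]), (226, [93, 76, 62]), (232, [107, 88, 75]), (238, [108, 91, 72]), (244, [109, 91, 74]), (250, [105, 86, 72]), (256, [99, 82, 66]), (262, [98, 82, 64]), (268, [84, 68, 57]), (274, [88, 72, 59]), (280, [87, 70, 59]), (286, [90, 74, 61]), (292, [90, 74, 61]), (298, [84, 69, 57]), (304, [89, 73, 58]), (310, [88, 72, 56]), (316, [90, 74, 58]), (322, [86, 69, 55]), (328, [90, 72, 57])]
285 [(196, [49, 41, 32]), (202, [52, 41, 31]), (208, [53, 43, 34]), (214, [54, 46, 36]), (220, [54, 43, 34]), (226, [100, 82, 68]), (232, [104, 85, 69]), (238, [102, 85, 69]), (244, [97, 79, 65]), (250, [94, 77, 64]), (256, [93, 78, 63]), (262, [84, 68, 56]), (268, [79, 66, 56]), (274, [78, 62, 51]), (280, [79, 65, 54]), (286, [80, 64, 55]), (292, [76, 63, 51]), (298, [82, 67, 56]), (304, [84, 69, 56]), (310, [83, 68, 57]), (316, [84, 70, 58]), (322, [88, 72, 61]), (328, [81, 67, 55])]
255 [(222, [185, 185, 191]), (226, [99, 82, 67]), (230, [105, 86, 72]), (234, [104, 85, 70]), (238, [103, 83, 67]), (242, [101, 84, 67]), (246, [106, 86, 70]), (300, [79, 66, 52]), (304, [74, 60, 51]), (308, [78, 65, 54]), (312, [69, 56, 46]), (316, [78, 63, 53]), (320, [81, 69, 58]), (324, [80, 65, 52]), (328, [157, 158, 157])]
285 [(222, [35, 36, 38]), (226, [6, 4, 2]), (230, [90, 74, 60]), (234, [89, 73, 59]), (238, [84, 68, 54]), (242, [87, 72, 57]), (246, [91, 76, 64]), (300, [80, 65, 54]), (304, [78, 65, 53]), (308, [73, 61, 50]), (312, [83, 67, 56]), (316, [82, 68, 57]), (320, [81, 67, 53]), (324, [58, 48, 40]), (328, [8, 9, 10])]
```

{"op": "apply_moves", "data": {
  "targets": [
    [[0,0.001,-0.01],0,1],
    [[0,0,-0.01],0,1],
    [[0,0,-0.007],0,1],
    [[0,0,-0.003],0,1],
    [[0,0,0],0,1]
  ]
}}

```text
clock: 46.15
tcp_pos: [0.4483, -0.2695, 0.2886]
tcp_rot: [-0.704, 0.042, -0.04, 0.708]
wrist_force: [-2.7, 2.0, 1.8]
finger_gap: 0.041
```

{"op": "apply_moves", "data": {
  "targets": [
    [[0,0,0],0,1],
    [[0,0,0],0,1],
    [[0,0,0],0,1]
  ]
}}

```text
clock: 46.4
tcp_pos: [0.4486, -0.2696, 0.2886]
tcp_rot: [-0.704, 0.042, -0.04, 0.707]
wrist_force: [0.3, -0.0, -2.4]
finger_gap: 0.0409
```

{"op": "apply_moves", "data": {
  "targets": [
    [[0,0,-0.001],0,1],
    [[0,0,0],0,1],
    [[0,0,0],0,1]
  ]
}}

```text
clock: 46.65
tcp_pos: [0.4486, -0.2697, 0.2885]
tcp_rot: [-0.704, 0.042, -0.041, 0.708]
wrist_force: [-3.8, 1.8, 8.8]
finger_gap: 0.0413
```

{"op": "apply_moves", "data": {
  "targets": [
    [[0,0,-0.001],0,1],
    [[0,0,0],0,1],
    [[0,0,0],0,1]
  ]
}}

```text
clock: 46.9
tcp_pos: [0.4485, -0.2699, 0.2885]
tcp_rot: [-0.704, 0.042, -0.041, 0.708]
wrist_force: [-6.7, 4.3, 19.9]
finger_gap: 0.0408
```

Contact. Ease back, release gently, rise straight up.

{"op": "apply_moves", "data": {
  "targets": [
    [[0,0,0.0015],0,1],
    [[0,0,0],0,0.48],
    [[0,0,0],0,0.42],
    [[0,0,0],0,0.35],
    [[0,0,0],0,0.3]
  ]
}}

```text
clock: 47.32
tcp_pos: [0.4488, -0.2696, 0.2884]
tcp_rot: [-0.705, 0.042, -0.041, 0.707]
wrist_force: [0.2, 0.6, -0.3]
finger_gap: 0.0599
```

{"op": "apply_moves", "data": {
  "targets": [
    [[0,0,0],0,0.25],
    [[0,0,0],0,0.25],
    [[0,0,0.015],0,0.25],
    [[0,0,0.03],0,0.25],
    [[0,0,0.035],0,0.25]
  ]
}}

```text
clock: 47.73
tcp_pos: [0.448, -0.2691, 0.3678]
tcp_rot: [-0.704, 0.043, -0.039, 0.708]
wrist_force: [0.5, 0.6, 0.4]
finger_gap: 0.0641
```

{"op": "apply_moves", "data": {
  "targets": [
    [[0.02,0.01,0.03],0,0.25],
    [[0.025,0.015,0.02],0,0.25],
    [[0.02,0.015,0],0,0.25],
    [[0,0,0],0,0.25],
    [[0,0,0],0,0.25]
  ]
}}

```text
clock: 48.15
tcp_pos: [0.5147, -0.2282, 0.4184]
tcp_rot: [-0.704, 0.04, -0.039, 0.707]
wrist_force: [-0.1, -0.6, -0.2]
finger_gap: 0.0641
```

{"op": "apply_moves", "data": {
  "targets": [
    [[0,0,0],0,0.25],
    [[0,0,0],0,0.25],
    [[0,0,0],0,0.25]
  ]
}}

```text
clock: 48.4
tcp_pos: [0.5127, -0.2305, 0.4181]
tcp_rot: [-0.704, 0.043, -0.041, 0.707]
wrist_force: [0.2, 0.2, -0.5]
finger_gap: 0.0642
```

```bash
python3 - <<'E'
from h import *
st=status.get_state(); print(tool()[:3],st["finger_gap"]); im,c=snap("wrist","w21")
a=np.radians(-6.5); b=np.array([.4606,-.2703])
for hx,hy,z in [(.049,.021,.142),(.04,.025,.078)]:
  for x,y in [(hx,hy),(hx,-hy),(-hx,-hy),(-hx,hy)]:
    p=b+[np.cos(a)*x-np.sin(a)*y,np.sin(a)*x+np.cos(a)*y]; print(z,proj("wrist",c,[*p,z]).round(1))
hsv=cv2.cvtColor(im,cv2.COLOR_RGB2HSV); u,v=[int(q) for q in proj("wrist",c,[*b,.142])]
m=cv2.inRange(hsv,(5,50,40),(25,255,255)); n,l,s,ct=cv2.connectedComponentsWithStats(m)
k=l[v,u]; print("at",u,v,k,s[k]); cn,_=cv2.findContours((l==k).astype('uint8'),0,2); print(cv2.approxPolyDP(max(cn,key=cv2.contourArea),4,True).reshape(-1,2).tolist())
print(landmark_of("wrist","weight_mid"),proj("wrist",c,[*b,.11]))
snap("side","s21"); print(proj("side",cam("side"),[*b,.11]),landmark_of("side","weight_mid"),landmark_of("side","hub"),landmark_of("side","copper"),landmark_of("side","slide_handle"))
E
```

```text
(array([ 0.5126698 , -0.23047492,  0.41809061]), array([ 0.51231296, -0.22981882,  0.26309241]), np.float64(83.22922765961461)) 0.06420579472548939
0.142 [244.2 210. ]
0.142 [193.5 210.3]
0.142 [186.3  88.2]
0.142 [241.   85.4]
0.078 [253.7 180.1]
0.078 [203.9 180.8]
0.078 [200. 100.]
0.078 [252.2  98. ]
at 215 150 22 [ 187   86   61  124 7036]
[[240, 86], [187, 90], [194, 209], [242, 209], [246, 90]]
[{'position': [224.6, 144.0], 'conf': 0.87}] [221.71687452 144.57756485]
[289.23102793 152.77956444] [{'position': [287.8, 150.6], 'conf': 0.56}] [{'position': [199.6, 276.1], 'conf': 0.86}, {'position': [287.8, 150.2], 'conf': 0.41}] [{'position': [323.1, 226.2], 'conf': 0.84}] [{'position': [265.0, 301.5], 'conf': 0.74}]
```

```bash
python3 -c "
from plant import env; print(env.sign_off())"
```

```text
the job is handed in; nothing more can be done
None
```

I emptied the magazine from below: three push, draw and pull-back cycles. All three plates are stacked on the setting block, with the wooden block set on the pile as a weight. I handed the job in at about 48 s of the 210 s.

**Last checks**
- **Plates:** after each placing, the close-up showed the plate about 2 mm or less from the pad's outline. No plate was on the setting block at the start, and the shaft was empty after the third push.
- **Weight:** after release, its top face matched the position expected for the middle of the pile to about 1–2 px, or about 1–2 mm. Before release, pressing it down gave a rising contact force.
- **Slide:** pulled hard to its stop. The handle was seen within about 1 px of its fully-back position.
- **Hub and copper:** by detection, both are still where they stood, to within the detector's scatter of about 4 px.

**What disagreed or could not be checked**
- **Camera disagreement:** the top-camera detector put the held weight about 20 mm away from where I expected it. It had been off the same way, by about 14 mm, at the start. I trusted the wrist camera's edge check instead, which agreed to about 1.5 mm.
- **Pictures:** I had used all 16 picture views before setting the weight down, so that step was checked only from numbers.
- **Joint limit:** when I turned the tool to grasp the weight, joint 7 reached 2.95 rad against its limit of 2.96. I turned it round to the opposite grasp; it did not read past the limit.

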